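# Pack up the craft table: nest the tubs, stopper the paint

## Robot

A 7-joint arm with a two-finger parallel gripper is mounted at the origin on the work surface. World frame = base frame: x ahead of the robot, y to its left, z up, the work surface at z = 0. Lengths are in m, angles in rad, forces in N, time in s.
With the tool pointing down it reaches from about 0.4 to 0.875 m from the base axis. Payload 4.4 kg.
Tool frame: the origin (TCP) lies midway between the tips of the shut fingers; the grasp point (between the pads) lies 19 mm behind it; z points along the fingers, y is the line along which they close (so a half turn about z gives the same grasp; the last joint's range is limited). The gripper opens to 85 mm and grips with 20 to 120 N. Pads are 22 mm wide; open, the fingers measure 114 mm over their backs; the gripper's body (76 mm by 85 mm) begins 54 mm behind the grasp point. The pads swing forward as they close: fully open they stand 13 mm farther back than shut.
Start: joints at [-1.275, 0.628, 0.038, 1.517, -0.027, 0.996, -0.02], TCP at [0.23, 0.608, 0.231] pointing down, gripper open.
Joint ranges: [-3.06, 3.06], [-0.37, 2.12], [-1.25, 1.32], [0.18, 2.47], [-1.1, 4.24], [0.23, 1.98], [-2.94, 2.94]. Speed limits (rad/s): [2.57, 2.57, 3.14, 3.14, 3.14, 3.14, 3.14].

## Interface

Orientations are given as a unit quaternion [x, y, z, w].
In Python, from plant import state, camera, hand_in gives the robot as it stands. The module is installed in compiled form; this text tells all that it offers.
- The arm moves only by the tool jog_arm, never from a script. Its argument "steps" is a list of rows, each an object with "translation": the shift along the tool's x, y, z in cm, a list of three; "turn": the turn, a rotation vector about the tool's x, y, z in degrees, a list of three. A call has 1 to 8 rows; each row is the pose to reach, as a shift and turn from the pose commanded when the call began, along the tool's axes at that moment; what a row does not reach only later rows make up. A row lasts 1/10 s, in which the tool goes at most 50 mm and 8.59 degrees, less where a joint would pass 70% of its speed; a pose out of reach is approached as far as the arm can. A call with a gripper value outside its range is refused whole. "grip" is the opening, from 0 (shut) to 1 (fully open), set as the call begins (left out, the last holds). The fingers move at their own pace and stop on an object; the grip force is fixed at half the most. Time passes only in rows, so rows that repeat a pose let the fingers close. It gives the time, the measured TCP pose, the force, the opening and the grip force at its end, in the units of the state.
- state(): the state, without advancing time (a new reading comes with each control period).
- camera(name): name is "scene" or "top"; returns a dict with "pixels" (384x512x3 uint8, red, green, blue), "fx", "fy", "cx", "cy" (pixels), "cam_to_world" (4x4, takes a point from camera to world coordinates). Camera axes: x right, y down, z forward; pixel columns grow to the right and rows downward; lengths in m; the calibration is good to about 2 mm. A picture is of the moment at which its call begins. There is no depth.
- hand_in(): hands the job in; it is judged then, once.
The state is a dict: "t": time; "qpos": joint angles; "joint_velocities": joint speeds; "tau": joint torques, N m; "position": TCP position; "orientation": TCP orientation; "ft_force": force on the tool from outside, world axes, zero at the start; "moment": the same for the moment, N m; "grip_width": finger opening in m; "finger_force": force on a finger pad.
Only numpy, scipy, OpenCV 4.12 (cv2) and the standard library are available. Lean on these libraries where they do the work, as an engineer would, in place of code of your own. Each camera call takes 0.05 s, during which the arm holds its last target. There are 200 camera calls.

## Task

Clear up the craft table: stand the biggest cardboard tub upright on the cork mat, with its whole foot on the mat, and nest all the other cardboard tubs that are there inside it in size order, each upright and right down on the bottom of the next bigger one. Put a rubber stopper fully home in the neck of each of the two open paint bottles, leaving the bottles standing; never knock a bottle over.

Things in the scene. Friction and masses are not known exactly. Their poses are not given: they have to be found in the camera images.
- tub1: Round open kraft cardboard tub of a graded set, told apart by width only: 160 mm outside diameter over its upright collar (top 24 mm), 148 mm at the tapered foot, 144 mm clear in the mouth; 90 mm tall, wall 8 mm, bottom 10 mm thick. The biggest, always there. Origin: centre of underside, z up. Each nested tub sits 10 mm higher than the next bigger one.
- tub2: Round open kraft cardboard tub of a graded set, told apart by width only: 134 mm outside diameter over its upright collar (top 24 mm), 122 mm at the tapered foot, 118 mm clear in the mouth; 90 mm tall, wall 8 mm, bottom 10 mm thick. One of the four smaller tubs may be absent. Origin: centre of underside, z up. Each nested tub sits 10 mm higher than the next bigger one.
- tub3: Round open kraft cardboard tub of a graded set, told apart by width only: 108 mm outside diameter over its upright collar (top 24 mm), 96 mm at the tapered foot, 92 mm clear in the mouth; 90 mm tall, wall 8 mm, bottom 10 mm thick. One of the four smaller tubs may be absent. Origin: centre of underside, z up. Each nested tub sits 10 mm higher than the next bigger one.
- tub4: Round open kraft cardboard tub of a graded set, told apart by width only: 82 mm outside diameter over its upright collar (top 24 mm), 70 mm at the tapered foot, 66 mm clear in the mouth; 90 mm tall, wall 8 mm, bottom 10 mm thick. One of the four smaller tubs may be absent. Origin: centre of underside, z up. Each nested tub sits 10 mm higher than the next bigger one.
- tub5: Round open kraft cardboard tub of a graded set, told apart by width only: 56 mm outside diameter over its upright collar (top 24 mm), 44 mm at the tapered foot, 40 mm clear in the mouth; 90 mm tall, wall 8 mm, bottom 10 mm thick. One of the four smaller tubs may be absent. Origin: centre of underside, z up. Each nested tub sits 10 mm higher than the next bigger one.
- mat: Round cork mat, 200 mm across, 6 mm thick, fixed to the table. Origin: centre of its underside.
- mat_top (a point): Centre of the top face of the cork mat, 6 mm above the table.
- bottle_a: Round white plastic paint bottle, loose, 0.45 kg, 125 mm tall, open neck: body 80 mm diameter, straight neck 44 mm outside diameter over the top 34 mm, bore 36 mm. Origin: centre of the underside; z up.
- bottle_a_mouth (a point): Centre of the open mouth of bottle_a, in the plane of its lip, 125 mm above its underside.
- bottle_b: Round white plastic paint bottle, loose, 0.45 kg, 100 mm tall, open neck: body 80 mm diameter, straight neck 44 mm outside diameter over the top 34 mm, bore 36 mm. Origin: centre of the underside; z up.
- bottle_b_mouth (a point): Centre of the open mouth of bottle_b, in the plane of its lip, 100 mm above its underside.
- stopper_a: Dark rubber stopper, 50 mm tall, standing on its narrow end: tapered plug 26 mm long (26 mm diameter at the bottom, 31 mm at the top) under a round head 48 mm across and 24 mm high. The two are alike; either fits either bottle with 2.5 mm play. Home when the head rests on the bottle's lip. Origin: centre of the plug's underside, z up.
- stopper_b: Dark rubber stopper, 50 mm tall, standing on its narrow end: tapered plug 26 mm long (26 mm diameter at the bottom, 31 mm at the top) under a round head 48 mm across and 24 mm high. The two are alike; either fits either bottle with 2.5 mm play. Home when the head rests on the bottle's lip. Origin: centre of the plug's underside, z up.
Things that resemble listed ones, but are neither listed nor needed, are in the scene too. What is shaped like the stopper_b but red or turquoise is not meant.

How it is judged:
At the end, for the whole second after the job is handed in: Biggest tub on the mat (centres within 27 mm); every other tub present inside all bigger ones, within 5 mm of bottom-on-bottom, upright (0.08 rad), at rest; both open bottles upright (0.1 rad), each with a stopper within 6 mm of its axis, head within 3.5 mm of the lip (horizontal distance between tub1 and mat_top below 0.027 m and z of tub1 in the frame of mat_top between -0.004 and 0.006 m and angle between each of tub1, tub2, tub3, tub4, tub5's own z axis and vertical below 0.08 rad and linear speed of each of tub1, tub2, tub3, tub4, tub5, bottle_a, bottle_b, stopper_a, stopper_b below 0.02 m/s and horizontal distance between tub1 and tub2 below 0.035 m and z of tub2 in the frame of tub1 between 0.005 and 0.015 m and horizontal distance between each of tub1, tub2 and tub3 below 0.035 m and z of tub3 in the frame of tub1 between 0.005 and 0.025 m and horizontal distance between each of tub1, tub2, tub3 and tub4 below 0.035 m and z of tub4 in the frame of tub1 between 0.005 and 0.035 m and horizontal distance between each of tub1, tub2, tub3, tub4 and tub5 below 0.035 m and z of tub5 in the frame of tub1 between 0.005 and 0.045 m and z of tub3 in the frame of tub2 between 0.005 and 0.015 m and z of tub4 in the frame of tub2 between 0.005 and 0.025 m and z of tub5 in the frame of tub2 between 0.005 and 0.035 m and z of tub4 in the frame of tub3 between 0.005 and 0.015 m and z of tub5 in the frame of tub3 between 0.005 and 0.025 m and z of tub5 in the frame of tub4 between 0.005 and 0.015 m and ((horizontal distance between stopper_a and bottle_a_mouth below 0.006 m and z of stopper_a in the frame of bottle_a_mouth between -0.03 and -0.0225 m and horizontal distance between stopper_b and bottle_b_mouth below 0.006 m and z of stopper_b in the frame of bottle_b_mouth between -0.03 and -0.0225 m) or (horizontal distance between stopper_a and bottle_b_mouth below 0.006 m and z of stopper_a in the frame of bottle_b_mouth between -0.03 and -0.0225 m and horizontal distance between stopper_b and bottle_a_mouth below 0.006 m and z of stopper_b in the frame of bottle_a_mouth between -0.03 and -0.0225 m)) and angle between each of bottle_a, bottle_b, stopper_a, stopper_b's own z axis and vertical below 0.1 rad); the robot touches nothing.
It fails at once if a paint bottle is knocked over (angle between any of bottle_a, bottle_b's own z axis and vertical above 0.5 rad).
Of tub2, tub3, tub4, tub5 only 3 to 4 are there at a start; the rules pass over those that are not, and their reading is None.
At some moment in a run one of tub2, tub3, tub4 may be knocked a few centimetres aside while the robot is not near it.
It also fails if it takes over 200 s, if anything falls off the work surface, if the arm or the gripper's body presses on something with over 40 N, if the wrist force passes 120 N, or if a joint passes its speed limit or range.

## Working session

There is one attempt and no reset: what is moved stays moved. The work goes in short steps, Python scripts to look and compute and a tool call to move; the robot and the scene stay as the last step left them, time stands still between calls to the robot, and variables do not carry over. Pictures are saved under pics/ and viewed, at most 14 in all, crops included, and the job is handed in when it is done.

Besides the shell and the picture viewer there is one more tool, called after "Request:" as name([rows], argument=value, ...), one row to a line, values as JSON. jog_arm: Moves the arm, as the interface text tells. Its arguments: {"type":"object","properties":{"steps":{"type":"array","items":{"type":"object","properties":{"translation":{"type":"array","items":{"type":"number"}},"turn":{"type":"array","items":{"type":"number"}}}}},"grip":{"type":"number"}},"required":["steps"]}

```bash
mkdir -p pics; cat > h.py <<'E'
import numpy as np, cv2
from plant import state, camera, hand_in
def snap(n,f=None):
    c=camera(n)
    if f: cv2.imwrite('pics/'+f,c['pixels'][:,:,::-1])
    return c
def ray(c,uv):
    M=np.array(c['cam_to_world']); d=np.array([(uv[0]-c['cx'])/c['fx'],(uv[1]-c['cy'])/c['fy'],1.])
    return M[:3,3],M[:3,:3]@d
def onz(c,uv,z):
    o,d=ray(c,uv); return o+d*(z-o[2])/d[2]
def proj(c,p):
    M=np.array(c['cam_to_world']); q=M[:3,:3].T@(np.array(p)-M[:3,3]); return np.array([c['fx']*q[0]/q[2]+c['cx'],c['fy']*q[1]/q[2]+c['cy']])
def tri(c1,u1,c2,u2):
    o1,d1=ray(c1,u1);o2,d2=ray(c2,u2)
    s=np.linalg.lstsq(np.c_[d1,-d2],o2-o1,rcond=None)[0]
    a,b=o1+s[0]*d1,o2+s[1]*d2
    return (a+b)/2,np.linalg.norm(a-b)
E
python3 - <<'E'
from h import *
np.set_printoptions(precision=3,suppress=True)
for n in('scene','top'):
    c=snap(n,n+'0.png');print(n,c['fx'],c['cx'],c['cy'],np.array(c['cam_to_world']))
s=state();print(s['t'],s['position'],s['orientation'],s['grip_width'],s['ft_force'])
for n in('scene','top'):
    im=cv2.imread('pics/%s0.png'%n);cv2.imwrite('pics/%s0b.png'%n,cv2.resize(im,(768,576),interpolation=cv2.INTER_CUBIC))
E
```

```text
scene 396.89575560712314 249.24775603154288 186.85995449647763 [[ 0.785  0.404 -0.469  0.937]
 [ 0.619 -0.502  0.604 -0.596]
 [ 0.009 -0.765 -0.644  0.72 ]
 [ 0.     0.     0.     1.   ]]
top 370.5791173665931 262.37056533455825 194.95512282656648 [[ 0.021 -0.995  0.094  0.392]
 [-1.    -0.022 -0.001  0.005]
 [ 0.003 -0.094 -0.996  1.02 ]
 [ 0.     0.     0.     1.   ]]
0.1 [0.23  0.607 0.23 ] [ 0.18   0.984 -0.001 -0.   ] 0.08527226513332593 [0.55  0.009 0.086]
```

View pics/scene0b.png

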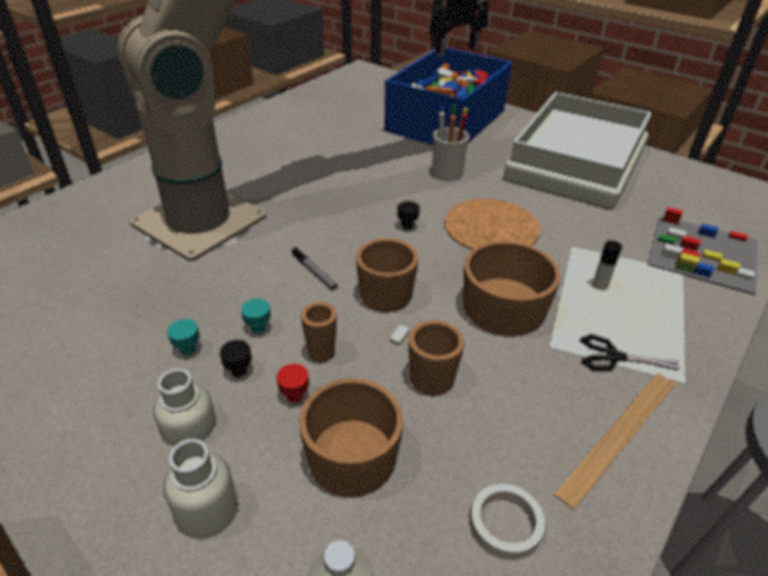

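View pics/top0b.png

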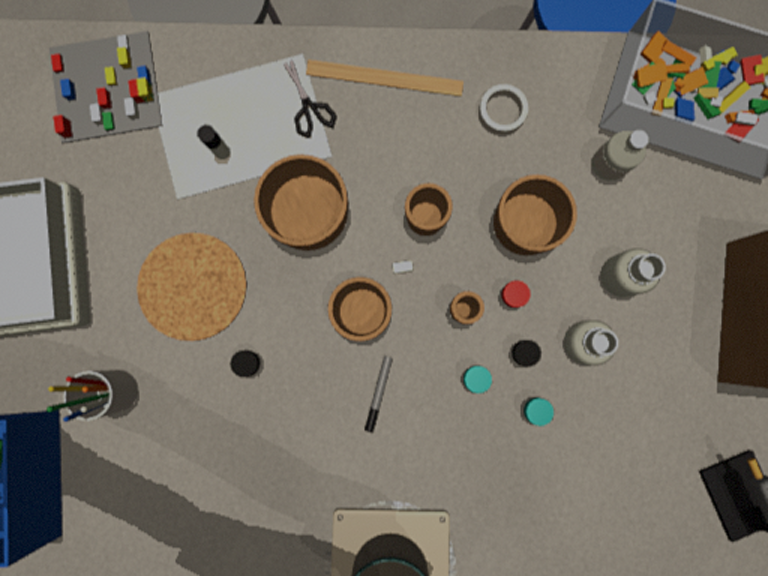

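```bash
cat >> h.py <<'E'
np.set_printoptions(precision=4,suppress=True)
def kraft(im):
    h=cv2.cvtColor(im,cv2.COLOR_RGB2HSV); m=cv2.inRange(h,(4,85,25),(20,255,255))
    return cv2.morphologyEx(m,cv2.MORPH_OPEN,np.ones((3,3),np.uint8))
def blobs(m,amin=60):
    cs,_=cv2.findContours(m,cv2.RETR_EXTERNAL,cv2.CHAIN_APPROX_NONE)
    return [k[:,0,:].astype(float) for k in cs if cv2.contourArea(k)>amin]
def circ(P):
    A=np.c_[2*P,np.ones(len(P))]
    for _ in range(3):
        s=np.linalg.lstsq(A,(P**2).sum(1),rcond=None)[0]; r=np.sqrt(s[2]+s[:2]@s[:2])
        e=abs(np.hypot(*(P-s[:2]).T)-r); k=e<=max(np.percentile(e,85),1e-4); P,A=P[k],A[k]
    return s[:2],r,e.mean()
def rim(c,k,z,span=1.2):
    """circle fit on plane z through the contour part on the side away from the camera"""
    P=np.array([onz(c,u,z)[:2] for u in k]); cam=np.array(c['cam_to_world'])[:2,3]
    for ctr in range(2):
        m=P.mean(0) if ctr==0 else q
        d=m-cam; a=np.arctan2(d[1],d[0]); b=np.arctan2(*(P-m).T[::-1]); q,r,e=circ(P[abs((b-a+np.pi)%(2*np.pi)-np.pi)<span])
    return q,r,e
def find(z=.09):
    for n in('top','scene'):
        c=snap(n)
        for k in blobs(kraft(c['pixels']),250):
            q,r,e=rim(c,k,z)
            if .02<r<.12 and e<.002 and q[0]>.1: print(n,k.mean(0).round(),'xy',q,'dia',round(2000*r,1),'e',round(e*1000,2))
def go(p,closing=None,down=True):
    """print cm shift in the tool axes, and turn about tool z for the tool y to lie along the world angle closing (deg)"""
    from scipy.spatial.transform import Rotation as Ro
    s=state(); R=Ro.from_quat(s['orientation']).as_matrix()
    print('shift cm',R.T@(np.array(p)-s['position'])*100,end=' ')
    if closing is not None:
        y=np.degrees(np.arctan2(R[1,1],R[0,1])); d=(closing-y+90)%180-90; print('turn z',round(-d,2),end=' ')
    print('tool z',R[:,2])
E
python3 - <<'E'
from h import *
find(.09)
c=snap('top');t=c['pixels'];s=snap('scene')['pixels']
# mat by orange hue, brighter
cv2.imwrite('pics/crop.png',np.vstack([cv2.resize(t[150:260,340:460],None,fx=5,fy=5,interpolation=cv2.INTER_CUBIC)[:300],cv2.resize(s[240:360,90:210],(600,600))[:0]]) [:,:,::-1])
A=cv2.resize(t[155:255,360:450],(360,400),interpolation=cv2.INTER_CUBIC);B=cv2.resize(s[240:360,90:180],(360,480),interpolation=cv2.INTER_CUBIC)
A=cv2.copyMakeBorder(A,0,80,0,0,cv2.BORDER_CONSTANT);cv2.imwrite('pics/crop1.png',np.hstack([A,B])[:,:,::-1])
for n in('top','scene'):
    c=snap(n);h=cv2.cvtColor(c['pixels'],cv2.COLOR_RGB2HSV);m=cv2.inRange(h,(0,0,0),(180,255,45))
    for k in blobs(m,40):
        q,r,e=rim(c,k,.05)
        if .015<r<.035: print('blk',n,k.mean(0).round(),q,round(2000*r,1),round(e*1000,2))
E
```

```text
top [311. 205.] xy [ 0.4593 -0.1205] dia 52.5 e 0.22
top [240. 206.] xy [0.4536 0.0616] dia 102.4 e 0.33
top [127. 191.] xy [0.4843 0.3448] dia 181.0 e 0.42Traceback (most recent call last):
  File "<stdin>", line 2, in <module>
  File "h.py", line 43, in find
    q,r,e=rim(c,k,z)
          ~~~^^^^^^^
  File "h.py", line 37, in rim
    d=m-cam; a=np.arctan2(d[1],d[0]); b=np.arctan2(*(P-m).T[::-1]); q,r,e=circ(P[abs((b-a+np.pi)%(2*np.pi)-np.pi)<span])
                                                                          ~~~~^^^^^^^^^^^^^^^^^^^^^^^^^^^^^^^^^^^^^^^^^^
  File "h.py", line 30, in circ
    e=abs(np.hypot(*(P-s[:2]).T)-r); k=e<=max(np.percentile(e,85),1e-4); P,A=P[k],A[k]
                                              ~~~~~~~~~~~~~^^^^^^
    return _quantile_unchecked(
        a, q, axis, out, overwrite_input, method, keepdims, weights)
    return _ureduce(a,
                    func=_quantile_ureduce_func,
    ...<5 lines>...
                    overwrite_input=overwrite_input,
                    method=method)
    r = func(a, **kwargs)
    result = _quantile(arr,
                       quantiles=q,
    ...<2 lines>...
                       out=out,
                       weights=wgt)
    slices_having_nans = np.isnan(arr[-1, ...])
                                  ~~~^^^^^^^^^
IndexError: index -1 is out of bounds for axis 0 with size 0
```

```bash
python3 - <<'E'
s=open('h.py').read()
s=s.replace("if cv2.contourArea(k)>amin]","if amin<cv2.contourArea(k)<9000 and k.min()>1 and (k[:,0,1].min()>90 or len(k)<260)]")
s=s.replace("if .02<r<.12 and e<.002 and q[0]>.1: print","if .02<r<.12 and q[0]>.1: print")
s=s.replace("e=abs(np.hypot","\n        if len(P)<8: return np.zeros(2),0,9\n        e=abs(np.hypot")
s=s.replace("r=np.sqrt(s[2]+s[:2]@s[:2]); ","r=np.sqrt(abs(s[2]+s[:2]@s[:2]))").replace("circ(P):\n","circ(P):\n    if len(P)<12: return np.zeros(2),0,9\n")
open('h.py','w').write(s)
E
python3 - <<'E'
from h import *
find(.09)
t=snap('top')['pixels'];s=snap('scene')['pixels']
A=cv2.resize(t[155:255,360:450],(360,400),interpolation=cv2.INTER_CUBIC);B=cv2.resize(s[240:360,90:180],(360,480),interpolation=cv2.INTER_CUBIC)
A=cv2.copyMakeBorder(A,0,80,0,0,cv2.BORDER_CONSTANT);C=np.hstack([A,B])
K=np.hstack([cv2.resize(kraft(x)[90:,],(360,206)) for x in(t,s)])[:120+86]
K=np.dstack([K]*3)[:120*2];cv2.imwrite('pics/crop1.png',np.vstack([C,K])[:600,:,::-1])
for n in('top','scene'):
    c=snap(n);h=cv2.cvtColor(c['pixels'],cv2.COLOR_RGB2HSV);m=cv2.inRange(h,(0,0,0),(180,255,45))
    for k in blobs(m,40):
        q,r,e=rim(c,k,.05)
        if .015<r<.035: print('blk',n,k.mean(0).round(),q,round(2000*r,1),round(e*1000,2))
E
```

```text
top [311. 205.] xy [ 0.4593 -0.1205] dia 52.5 e 0.22
top [240. 206.] xy [0.4536 0.0616] dia 102.4 e 0.33
top [127. 191.] xy [0.4843 0.3448] dia 181.0 e 0.42
top [285. 139.] xy [ 0.6318 -0.0518] dia 76.6 e 0.33
top [356. 143.] xy [ 0.6238 -0.2399] dia 127.7 e 0.39
top [201. 135.] xy [0.6359 0.167 ] dia 157.2 e 0.53
top [256.  52.] xy [0.9043 0.0867] dia 134.7 e 10.38
top [445.  49.] xy [ 0.897  -0.4861] dia 53.3 e 1.19
scene [234. 290.] xy [ 0.6269 -0.2426] dia 135.6 e 0.39
scene [409. 293.] xy [0.917 0.057] dia 48.2 e 2.84
scene [289. 237.] xy [ 0.6337 -0.0557] dia 81.7 e 0.31
scene [213. 220.] xy [ 0.4629 -0.124 ] dia 55.9 e 0.34
scene [257. 182.] xy [0.4559 0.0586] dia 105.6 e 0.46
scene [333. 176.] xy [0.5478 0.259 ] dia 174.3 e 0.86
blk top [163. 242.] [0.3563 0.2631] 39.0 0.19
blk top [350. 235.] [ 0.3837 -0.2284] 43.4 0.22
blk scene [157. 239.] [ 0.3857 -0.2325] 38.5 0.52
blk scene [401. 236.] [0.8188 0.1189] 51.1 0.52
```

View pics/crop1.png

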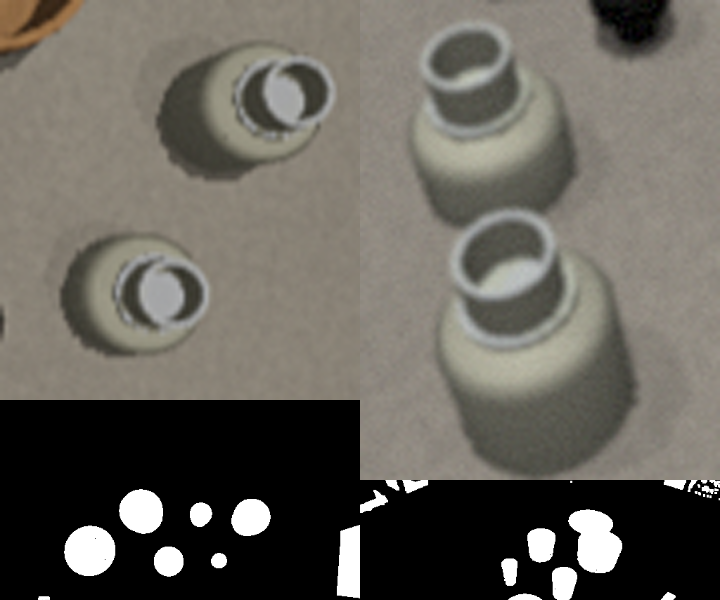

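Request:
jog_arm([
  {"translation": [-3.5,-2.1,0],"turn": [0,0,-2.6]},
  {"translation": [-7,-4.2,0],"turn": [0,0,-5.2]},
  {"translation": [-10.5,-6.4,0],"turn": [0,0,-7.8]},
  {"translation": [-14,-8.5,0],"turn": [0,0,-10.4]},
  {"translation": [-17.5,-10.6,0],"turn": [0,0,-13]},
  {"translation": [-21,-12.7,0],"turn": [0,0,-15.6]},
  {"translation": [-24.5,-14.9,0],"turn": [0,0,-18.2]},
  {"translation": [-28,-17,0],"turn": [0,0,-20.7]},
], grip=0.4)

```text
t: 1.25
position: [0.4327, 0.3484, 0.2315]
orientation: [-0.001, 1.0, 0.0, 0.0]
ft_force: [-0.3, 0.3, -0.2]
grip_width: 0.0343
finger_force: 0.0
```

```bash
python3 - <<'E'
from h import *
c=snap('top');s=snap('scene')
for k in blobs(kraft(c['pixels']),250):
    q,r,e=rim(c,k,.006,4)
    if r>.095: print('mat',k.mean(0),q,r*2000,e)
for nm,a,b in(('A',(435,178.5),(126,303.7)),('B',(403.5,228.5),(116.5,255.5))):
    print(nm,*tri(c,a,s,b))
go([.636,.091,.231],90);print(state()['t'],state()['position'],state()['qpos'])
E
```

```text
mat [125.2051 192.4829] [0.4928 0.3748] 196.56375929056654 0.0006998557340598404
mat [497.0236 208.0827] [ 0.4671 -0.6663] 237.07760623134598 0.021128970164196993
mat [256.0134  51.5446] [0.9073 0.0298] 217.5861992301677 0.027930601387391944
A [ 0.5281 -0.4162  0.1215] 0.0036019578219917037
B [ 0.4046 -0.348   0.0942] 0.002833033751953447
shift cm [-20.1838 -25.0012   0.199 ] turn z -0.6 tool z [ 0.0029 -0.0038 -1.    ]
1.35 [0.4368 0.3431 0.2315] [-0.685   0.4916 -0.051   1.7839  0.0378  0.8673  0.8059]
```

Request:
jog_arm([
  {"translation": [-3,-4,0]},
  {"translation": [-7,-8.5,0]},
  {"translation": [-11,-13,0]},
  {"translation": [-15,-18,0]},
  {"translation": [-18,-22,0]},
  {"translation": [-20.2,-25.3,0]},
  {"translation": [-20.2,-25.3,0]},
  {"translation": [-20.2,-25.3,0]},
])

```text
$.steps[0]: bad value
```

```bash
python3 - <<'E'
from h import *
s=state();print(s['position'],s['t']);go([.636,.091,.070],90)
E
```

```text
[0.4368 0.3431 0.2315] 1.35
shift cm [-20.1364 -24.9413  16.2988] turn z -0.6 tool z [ 0.0029 -0.0038 -1.    ]
```

Request:
jog_arm([
  {"translation": [-3,-4,0],"turn": [0,0,0]},
  {"translation": [-7,-8.5,0],"turn": [0,0,0]},
  {"translation": [-11,-13,0],"turn": [0,0,0]},
  {"translation": [-15,-18,0],"turn": [0,0,0]},
  {"translation": [-18,-22,0],"turn": [0,0,0]},
  {"translation": [-20.2,-25.1,0],"turn": [0,0,0]},
  {"translation": [-20.2,-25.1,0],"turn": [0,0,0]},
  {"translation": [-20.2,-25.1,0],"turn": [0,0,0]},
])

```text
t: 2.15
position: [0.6358, 0.0934, 0.231]
orientation: [0.004, 1.0, -0.001, 0.001]
ft_force: [-0.5, 0.1, 0.3]
grip_width: 0.0343
finger_force: 0.0
```

```bash
python3 - <<'E'
from h import *
s=state();print(s['position'],s['t']);go([.636,.091,.070],90)
E
```

```text
[0.6358 0.0934 0.231 ] 2.15
shift cm [ 0.0001 -0.197  16.0981] turn z -0.46 tool z [ 0.0014 -0.0028 -1.    ]
```

Request:
jog_arm([
  {"translation": [0,-0.2,4],"turn": [0,0,-0.4]},
  {"translation": [0,-0.2,8],"turn": [0,0,-0.4]},
  {"translation": [0,-0.2,12],"turn": [0,0,-0.4]},
  {"translation": [0,-0.2,14.5],"turn": [0,0,-0.4]},
  {"translation": [0,-0.2,16],"turn": [0,0,-0.4]},
  {"translation": [0,-0.2,16],"turn": [0,0,-0.4]},
])

```text
t: 2.75
position: [0.6318, 0.0979, 0.0694]
orientation: [-0.004, 1.0, 0.0, -0.002]
ft_force: [-0.7, -0.4, -0.1]
grip_width: 0.034
finger_force: 0.0
```

Request:
jog_arm([
  {"translation": [0,0,0],"turn": [0,0,0]},
  {"translation": [0,0,0],"turn": [0,0,0]},
  {"translation": [0,0,0],"turn": [0,0,0]},
  {"translation": [0,0,0],"turn": [0,0,0]},
  {"translation": [0,0,0],"turn": [0,0,0]},
], grip=0)

```text
t: 3.25
position: [0.6346, 0.0968, 0.0729]
orientation: [-0.003, 1.0, 0.0, 0.001]
ft_force: [-1.1, -1.3, 6.3]
grip_width: 0.0065
finger_force: 61.1
```

Request:
jog_arm([
  {"translation": [0,0,-1],"turn": [0,0,0]},
  {"translation": [0,0,-3],"turn": [0,0,0]},
  {"translation": [0,0,-5],"turn": [0,0,0]},
  {"translation": [0,0,-6.5],"turn": [0,0,0]},
  {"translation": [0,0,-7],"turn": [0,0,0]},
  {"translation": [0,0,-7],"turn": [0,0,0]},
])

```text
t: 3.85
position: [0.6338, 0.0968, 0.142]
orientation: [-0.003, 1.0, 0.0, 0.001]
ft_force: [-0.9, 0.9, -2.4]
grip_width: 0.0068
finger_force: 60.0
```

```bash
python3 - <<'E'
from h import *
c=snap('scene','s1.png');s=state();print(s['position'],s['t']);go([.493,.300,.076],90)
E
```

```text
[0.6333 0.0967 0.1411] 3.9
shift cm [13.8909 20.4246  6.5162] turn z 0.37 tool z [-0.0005 -0.0001 -1.    ]
```

View pics/s1.png

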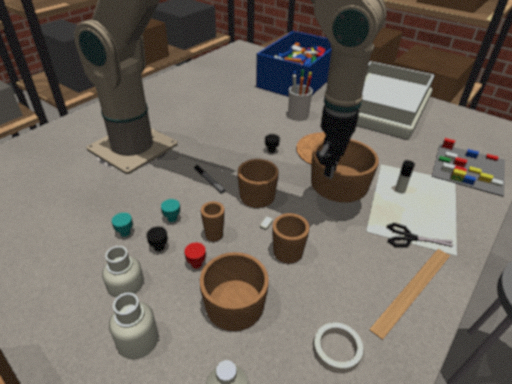

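Request:
jog_arm([
  {"translation": [2,3,0],"turn": [0,0,0]},
  {"translation": [5,7,0],"turn": [0,0,0]},
  {"translation": [8,11,0],"turn": [0,0,0]},
  {"translation": [11,15.5,0],"turn": [0,0,0]},
  {"translation": [13,19,0],"turn": [0,0,0]},
  {"translation": [13.9,20.4,0],"turn": [0,0,0]},
  {"translation": [13.9,20.4,0],"turn": [0,0,0]},
  {"translation": [13.9,20.4,0],"turn": [0,0,0]},
])

```text
t: 4.7
position: [0.493, 0.2989, 0.1404]
orientation: [-0.003, 1.0, -0.001, -0.001]
ft_force: [-0.1, -1.4, -2.1]
grip_width: 0.0063
finger_force: 60.0
```

```bash
python3 - <<'E'
from h import *
s=state();print(s['position'],s['t']);go([.493,.300,.076],90)
c=snap('top')
for k in blobs(kraft(c['pixels']),250):
    q,r,e=rim(c,k,.160,1)
    if r>.07 and q[1]>.2:print(q,r,e)
s=state();print(s['position'],s['t']);go([.493,.300,.076],90)
E
```

```text
[0.493  0.2989 0.1404] 4.7
shift cm [-0.0034  0.1179  6.4437] turn z 0.39 tool z [-0.0011 -0.0019 -1.    ]
[0.4938 0.298  0.1406] 4.75
shift cm [0.0746 0.2142 6.4595] turn z 0.28 tool z [-0.0005 -0.002  -1.    ]
```

Request:
jog_arm([
  {"translation": [0,0.1,2],"turn": [0,0,0]},
  {"translation": [0,0.1,4],"turn": [0,0,0]},
  {"translation": [0,0.1,5],"turn": [0,0,0]},
  {"translation": [0,0.1,5.6],"turn": [0,0,0]},
  {"translation": [0,0.1,6],"turn": [0,0,0]},
  {"translation": [0,0.1,6.2],"turn": [0,0,0]},
  {"translation": [0,0.1,6.2],"turn": [0,0,0]},
])

```text
t: 5.45
position: [0.4938, 0.3007, 0.0797]
orientation: [-0.003, 1.0, 0.0, 0.0]
ft_force: [-0.5, -0.0, -1.7]
grip_width: 0.006
finger_force: 60.1
```

Request:
jog_arm([
  {"translation": [0,0,0],"turn": [0,0,0]},
  {"translation": [0,0,0],"turn": [0,0,0]},
  {"translation": [0,0,0],"turn": [0,0,0]},
  {"translation": [0,0,-3],"turn": [0,0,0]},
  {"translation": [0,0,-7],"turn": [0,0,0]},
  {"translation": [0,0,-11],"turn": [0,0,0]},
  {"translation": [0,0,-15],"turn": [0,0,0]},
], grip=0.4)

```text
t: 6.15
position: [0.4931, 0.3009, 0.2312]
orientation: [-0.003, 1.0, 0.0, 0.0]
ft_force: [0.3, -0.1, -0.9]
grip_width: 0.0343
finger_force: 0.0
```

Request:
jog_arm([
  {"translation": [-2,-4,0],"turn": [0,0,0]},
  {"translation": [-4,-9,0],"turn": [0,0,0]},
  {"translation": [-5,-14,0],"turn": [0,0,0]},
  {"translation": [-6,-19,0],"turn": [0,0,0]},
  {"translation": [-7,-24,0],"turn": [0,0,0]},
  {"translation": [-8,-29,0],"turn": [0,0,0]},
  {"translation": [-8,-30,0],"turn": [0,0,0]},
  {"translation": [-8,-30,0],"turn": [0,0,0]},
])

```text
t: 6.95
position: [0.5755, -0.0034, 0.2296]
orientation: [0.0, 1.0, -0.001, 0.0]
ft_force: [-0.8, 0.4, -0.3]
grip_width: 0.0341
finger_force: 0.0
```

```bash
python3 - <<'E'
from h import *
find(.09)
print('z.096');find(.096)
s=state();print(s['position'],s['t'],s['qpos'])
E
```

```text
top [124. 189.] xy [0.4938 0.3779] dia 157.0 e 0.36
top [356. 144.] xy [ 0.6237 -0.2397] dia 128.0 e 0.42
top [445.  49.] xy [ 0.897  -0.4861] dia 53.3 e 1.19
scene [234. 290.] xy [ 0.6268 -0.2425] dia 135.4 e 0.38
scene [409. 293.] xy [0.9153 0.0609] dia 42.9 e 2.46
scene [289. 237.] xy [ 0.6307 -0.0531] dia 78.9 e 0.36
scene [213. 220.] xy [ 0.4607 -0.1197] dia 52.8 e 0.24
scene [257. 182.] xy [0.4562 0.0587] dia 106.0 e 0.42
scene [329. 140.] xy [0.4952 0.3824] dia 160.0 e 0.94
z.096
top [124. 189.] xy [0.4932 0.3754] dia 156.1 e 0.36
top [356. 144.] xy [ 0.6232 -0.2383] dia 125.4 e 0.45
top [445.  49.] xy [ 0.8938 -0.483 ] dia 53.0 e 1.18
scene [234. 290.] xy [ 0.6299 -0.2459] dia 134.2 e 0.36
scene [409. 293.] xy [0.9181 0.0537] dia 42.0 e 2.76
scene [289. 237.] xy [ 0.6338 -0.0585] dia 78.5 e 0.38
scene [213. 220.] xy [ 0.4653 -0.1243] dia 52.3 e 0.24
scene [257. 182.] xy [0.4608 0.0525] dia 105.0 e 0.42
scene [330. 140.] xy [0.4996 0.3721] dia 159.9 e 0.87
scene [420.  23.] xy [0.315  1.6067] dia 113.1 e 1.46
[0.5751 0.0039 0.2294] 7.15 [-0.0508  0.5213 -0.0057  1.7343  0.0018  0.8859  1.5235]
```

Request:
jog_arm([
  {"translation": [-1,-4,0],"turn": [0,0,0]},
  {"translation": [-2,-9,0],"turn": [0,0,0]},
  {"translation": [-3,-14,0],"turn": [0,0,0]},
  {"translation": [-4,-19,0],"turn": [0,0,0]},
  {"translation": [-4.5,-24,0],"turn": [0,0,0]},
  {"translation": [-5,-28,0],"turn": [0,0,0]},
  {"translation": [-5,-30.8,0],"turn": [0,0,0]},
  {"translation": [-5,-30.8,0],"turn": [0,0,0]},
])

```text
t: 7.95
position: [0.6264, -0.3109, 0.2287]
orientation: [-0.001, 1.0, -0.002, -0.0]
ft_force: [-0.8, -0.2, 0.8]
grip_width: 0.0344
finger_force: 0.0
```

Request:
jog_arm([
  {"translation": [0,0,3],"turn": [0,0,0]},
  {"translation": [0,0,7],"turn": [0,0,0]},
  {"translation": [0,0,9],"turn": [0,0,0]},
  {"translation": [0,0,9],"turn": [0,0,0]},
])

```text
t: 8.35
position: [0.6259, -0.3018, 0.1355]
orientation: [-0.005, 1.0, 0.002, -0.003]
ft_force: [-0.0, 0.5, -0.3]
grip_width: 0.0341
finger_force: 0.0
```

```bash
python3 - <<'E'
from h import *
s=state();print(s['position'],s['t']);go([.625,-.304,.077],90)
E
```

```text
[ 0.6259 -0.3018  0.1355] 8.35
shift cm [ 0.0515 -0.2439  5.8516] turn z 0.58 tool z [-0.0064  0.0047 -1.    ]
```

Request:
jog_arm([
  {"translation": [0,-0.1,2.5],"turn": [0,0,0.4]},
  {"translation": [0,-0.1,5],"turn": [0,0,0.4]},
  {"translation": [0,-0.1,5.8],"turn": [0,0,0.4]},
  {"translation": [0,-0.1,5.8],"turn": [0,0,0.4]},
  {"translation": [0,-0.1,5.8],"turn": [0,0,0.4]},
])

```text
t: 8.85
position: [0.6286, -0.3071, 0.083]
orientation: [-0.0, 1.0, -0.0, 0.001]
ft_force: [0.1, -0.7, 0.7]
grip_width: 0.0342
finger_force: 0.0
```

Request:
jog_arm([
  {"translation": [0,0,0],"turn": [0,0,0]},
  {"translation": [0,0,0],"turn": [0,0,0]},
  {"translation": [0,0,0],"turn": [0,0,0]},
  {"translation": [0,0,0],"turn": [0,0,0]},
  {"translation": [0,0,0],"turn": [0,0,0]},
], grip=0)

```text
t: 9.35
position: [0.6283, -0.3078, 0.083]
orientation: [0.0, 1.0, -0.001, 0.001]
ft_force: [0.3, 1.0, 5.5]
grip_width: 0.0072
finger_force: 56.6
```

Request:
jog_arm([
  {"translation": [0,0,-1],"turn": [0,0,0]},
  {"translation": [0,0,-4],"turn": [0,0,0]},
  {"translation": [0,0,-8],"turn": [0,0,0]},
  {"translation": [0,0,-12],"turn": [0,0,0]},
  {"translation": [0,0,-15],"turn": [0,0,0]},
  {"translation": [0,0,-17],"turn": [0,0,0]},
  {"translation": [0,0,-18],"turn": [0,0,0]},
  {"translation": [0,0,-18],"turn": [0,0,0]},
])

```text
t: 10.15
position: [0.6276, -0.3077, 0.2627]
orientation: [0.0, 1.0, -0.001, 0.001]
ft_force: [0.5, 0.4, -1.9]
grip_width: 0.0069
finger_force: 56.5
```

```bash
python3 - <<'E'
from h import *
s=state();print(s['position'],s['t'],s['qpos']);go([.494,.313,.25],90)
c=snap('scene','s2.png')
E
```

```text
[ 0.6276 -0.3077  0.2627] 10.15 [ 0.4124  0.6771  0.0062  1.324  -0.004   1.1381  1.9889]
shift cm [13.4086 62.066   1.1706] turn z -0.04 tool z [ 0.002  -0.0012 -1.    ]
```

View pics/s2.png

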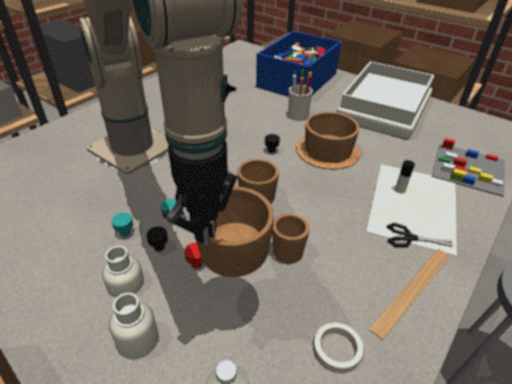

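Request:
jog_arm([
  {"translation": [0,2,0],"turn": [0,0,0]},
  {"translation": [0,6,0],"turn": [0,0,0]},
  {"translation": [0,10.5,0],"turn": [0,0,0]},
  {"translation": [0,15,0],"turn": [0,0,0]},
  {"translation": [1,19.5,0],"turn": [0,0,0]},
  {"translation": [2,24,0],"turn": [0,0,0]},
  {"translation": [3,28.5,0],"turn": [0,0,0]},
  {"translation": [4,33,0],"turn": [0,0,0]},
])

```text
t: 11.0
position: [0.5852, 0.0257, 0.2597]
orientation: [-0.0, 1.0, 0.0, -0.002]
ft_force: [0.7, -0.2, -0.2]
grip_width: 0.0068
finger_force: 56.5
```

Request:
jog_arm([
  {"translation": [1,4,0],"turn": [0,0,0]},
  {"translation": [2,8,0],"turn": [0,0,0]},
  {"translation": [4,13,0],"turn": [0,0,0]},
  {"translation": [6,18,0],"turn": [0,0,0]},
  {"translation": [8,23,0],"turn": [0,0,0]},
  {"translation": [9,27,0],"turn": [0,0,0]},
  {"translation": [9,29,0],"turn": [0,0,0]},
  {"translation": [9,29,0],"turn": [0,0,0]},
])

```text
t: 11.8
position: [0.4936, 0.3187, 0.2597]
orientation: [-0.004, 1.0, 0.001, -0.002]
ft_force: [-0.3, -0.2, -2.3]
grip_width: 0.0067
finger_force: 56.6
```

```bash
python3 - <<'E'
from h import *
snap('top');snap('top');snap('top')
s=state();print(s['position'],s['t']);go([.498,.312,.10],90)
z=s['position'][2]+.007
for n in('top','scene'):
    c=snap(n)
    for k in blobs(kraft(c['pixels']),250):
        for sp in(.7,1.1):
          q,r,e=rim(c,k,z,sp);print(n,k.mean(0).round(),q,r*2000,e)
E
```

```text
[0.4966 0.3116 0.2601] 11.95
shift cm [-0.171   0.0831 16.0045] turn z -0.04 tool z [-0.0022 -0.0025 -1.    ]
top [311. 205.] [ 0.447  -0.0971] 41.278999957029235 0.00012637810034202588
top [311. 205.] [ 0.4462 -0.0962] 43.303951367373564 0.000254370781754922
top [240. 206.] [0.4434 0.053 ] 79.44754489510085 0.0003177330225904175
top [240. 206.] [0.4425 0.0515] 81.64541296811059 0.00025250276901834015
top [497. 208.] [0. 0.] 0 9
top [497. 208.] [0. 0.] 0 9
top [111. 186.] [0.4755 0.4217] 32.36200551727183 0.0017843610503479287
top [111. 186.] [0.4717 0.4213] 33.77195805761543 0.0023185797366750862
top [285. 139.] [ 0.5856 -0.0414] 63.01043727399265 0.00013765022121442166
top [285. 139.] [ 0.5861 -0.0412] 62.0830347838198 0.00025761837413624514
top [256.  52.] [0. 0.] 0 9
top [256.  52.] [0. 0.] 0 9
top [445.  49.] [0. 0.] 0 9
top [445.  49.] [0. 0.] 0 9
scene [409. 294.] [ 0.9261 -0.1236] 30.144805167719394 0.000868526938509899
scene [409. 294.] [ 0.9229 -0.1257] 32.80824086520535 0.0021114422481319397
scene [289. 237.] [ 0.7194 -0.2078] 59.61866232338225 0.0002829934982506911
scene [289. 237.] [ 0.719  -0.2077] 59.014024188795034 0.00022065101126874046
scene [213. 220.] [ 0.5946 -0.2556] 36.3322470287575 0.00034291999487977184
scene [213. 220.] [ 0.5962 -0.2568] 40.28227881241459 0.00026878207974261693
scene [257. 182.] [ 0.5814 -0.1129] 50.60205400206358 0.00037895465221591114
scene [257. 182.] [ 0.5876 -0.1208] 69.3693974493035 0.000571130740756578
scene [329. 141.] [0.6182 0.1152] 100.01342037895941 0.0007235195453161872
scene [329. 141.] [0.6191 0.1087] 111.1126120612546 0.0006340350293218404
scene [77. 95.] [0. 0.] 0 9
scene [77. 95.] [0. 0.] 0 9
scene [39. 77.] [-0.2331 -0.1143] 26.168249937790062 0.0009748544430906018
scene [39. 77.] [-0.2178 -0.1115] 52.907488954128475 0.00337919787657823
```

Request:
jog_arm([
  {"translation": [-0.1,0,2],"turn": [0,0,0]},
  {"translation": [-0.1,0,5],"turn": [0,0,0]},
  {"translation": [-0.1,0,5.5],"turn": [0,0,0]},
  {"translation": [-0.1,0,5.5],"turn": [0,0,0]},
])

```text
t: 12.45
position: [0.4983, 0.3113, 0.2056]
orientation: [0.001, 1.0, -0.001, -0.001]
ft_force: [0.6, 0.1, -0.5]
grip_width: 0.0067
finger_force: 56.6
```

```bash
python3 - <<'E'
from h import *
a=snap('top')['pixels'][140:240,80:180];b=snap('scene')['pixels'][80:180,280:380]
cv2.imwrite('pics/c2.png',np.hstack([cv2.resize(x,(400,400),interpolation=cv2.INTER_CUBIC) for x in(a,b)])[:,:,::-1])
s=state();print(s['position'],s['t']);go([.498,.312,.10],90)
E
```

```text
[0.4994 0.3127 0.2074] 12.55
shift cm [ 0.1579 -0.0762 10.7391] turn z -0.09 tool z [ 0.0014  0.0009 -1.    ]
```

View pics/c2.png

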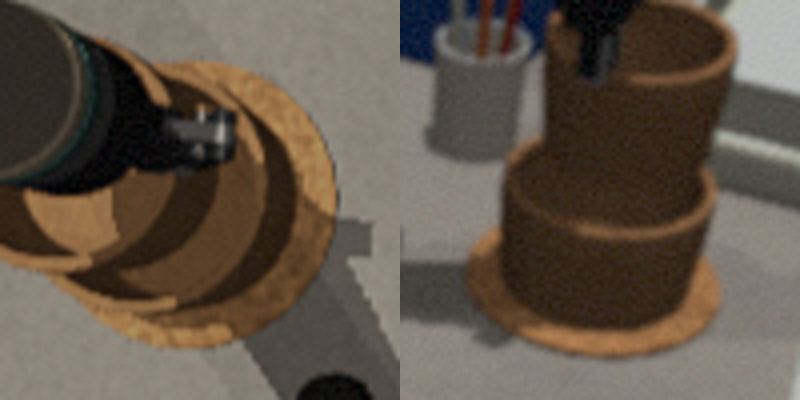

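Request:
jog_arm([
  {"translation": [0.1,0,3],"turn": [0,0,0]},
  {"translation": [0.1,0,6],"turn": [0,0,0]},
  {"translation": [0.1,0,8],"turn": [0,0,0]},
  {"translation": [0.1,0,9],"turn": [0,0,0]},
  {"translation": [0.1,0,9.8],"turn": [0,0,0]},
  {"translation": [0.1,0,10.2],"turn": [0,0,0]},
  {"translation": [0.1,0,10.4],"turn": [0,0,0]},
])

```text
t: 13.25
position: [0.4983, 0.3084, 0.1114]
orientation: [0.002, 1.0, -0.002, 0.0]
ft_force: [-18.3, -20.6, 76.8]
grip_width: 0.0068
finger_force: 104.3
```

Request:
jog_arm([
  {"translation": [0,0,-1.5],"turn": [0,0,0]},
  {"translation": [0,0,-2],"turn": [0,0,0]},
  {"translation": [0,0,-2],"turn": [0,0,0]},
  {"translation": [0,0,-2],"turn": [0,0,0]},
])

```text
t: 13.65
position: [0.4978, 0.313, 0.122]
orientation: [0.0, 1.0, 0.0, 0.0]
ft_force: [-0.1, 0.2, -1.6]
grip_width: 0.0066
finger_force: 60.4
```

```bash
python3 - <<'E'
from h import *
a=snap('top')['pixels'][140:240,80:180];b=snap('scene')['pixels'][80:180,280:380]
cv2.imwrite('pics/c3.png',np.hstack([cv2.resize(x,(400,400),interpolation=cv2.INTER_CUBIC) for x in(a,b)])[:,:,::-1])
s=state();print(s['position'],s['t'],s['ft_force']);go([.498,.312,.10],90)
E
```

```text
[0.4976 0.313  0.1215] 13.75 [-0.2298  0.9112 -0.9414]
shift cm [-0.0431 -0.097   2.149 ] turn z -0.02 tool z [-0.0004 -0.     -1.    ]
```

View pics/c3.png

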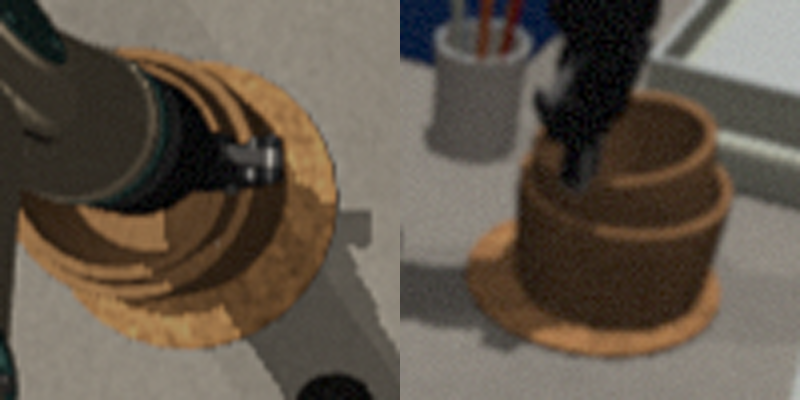

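```bash
python3 - <<'E'
from h import *
s=snap('scene');t=snap('top')
for z,a,b in((.096,(336.3,125.5),(118.9,182.8)),(.1285,(336.75,114.5),(117.9,183.1))):
    print(onz(s,a,z),onz(t,b,z))
# front-side rim of union blob in scene, tub1: mat edge check by saturation is skipped; mat projection
print(proj(s,[.4927,.375,.006]),proj(t,[.4927,.375,.006]))
# where would rim edge points of tub1 be in top if centre (.495,.375)/( .495,.385)
for y in(.375,.385): print(y,proj(t,[.495,y-.08,.096]),proj(t,[.415,y,.096]))
print(proj(t,[.4975,.376-.067,.1285]),proj(t,[.4975-.067,.376,.1285]))
E
```

```text
[0.5094 0.3773 0.096 ] [0.5025 0.3645 0.096 ]
[0.5025 0.3827 0.1285] [0.4979 0.3542 0.1285]
[326.9643 148.6325] [127.4017 190.4076]
0.375 [146.4616 186.3749] [112.6459 217.6326]
0.385 [142.4721 186.2884] [108.6232 217.5457]
[136.5883 183.6519] [107.2144 210.7192]
```

```bash
cat >> h.py <<'E'
from scipy.signal import find_peaks
from scipy.optimize import least_squares
def ridges(c,cols,r0,r1,prom=8):
    g=c['pixels'][:,:,0].astype(float); g=cv2.GaussianBlur(g,(3,3),0.7); out=[]
    for u in cols:
        p,_=find_peaks(g[r0:r1,u],prominence=prom)
        for v in p+r0:
            a,b,d=g[v-1,u],g[v,u],g[v+1,u]; out.append((u,v+.5*(a-d)/(a-2*b+d)))
    return np.array(out)
def fitc(c,px,z,r):
    P=np.array([onz(c,u,z)[:2] for u in px])
    f=lambda m:np.hypot(*(P-m).T)-r
    s=least_squares(f,P.mean(0)+[0,.0],loss='soft_l1',f_scale=.001); return s.x,np.abs(s.fun).mean()
E
python3 - <<'E'
from h import *
s=snap('scene')
R=ridges(s,range(306,366,3),98,152)
for u in range(306,366,3): print(u,R[R[:,0]==u][:,1].round(1))
E
```

```text
306 [137.8]
309 [119.5]
312 [109.1 126.7]
315 [112.1 130.4]
318 [118.2 132.5]
321 [118.1 134.2]
324 [105.3 135.7]
327 [136.8]
330 [124.5 137.1]
333 [124.9 137.7]
336 [124.9 138. ]
339 [102.3 124.7 138.2]
342 [102.9 124.2 138.1]
345 [103.3 123.4 138. ]
348 [104.1 122.5 137.7]
351 [105.3 121.1 136.8]
354 [106.9 119.  135.8]
357 [114.5 134.1]
360 [114.  123.2 131.3]
363 [114.7 138.6]
```

```bash
python3 - <<'E'
from h import *
s=snap('scene')
R=ridges(s,range(312,361,2),98,152)
t1=np.array([p for p in R if 125<p[1]<139]); t2=np.array([p for p in R if 101<p[1]<125.2 and 328<p[0]<356 and not 107<p[1]<118.5])
for z in(.093,.096): print('t1',fitc(s,t1,z,.076))
zz=state()['position'][2]
print('t2',fitc(s,t2,zz+.007,.063),fitc(s,t2[t2[:,1]>117],zz+.007,.063),state()['position'])
E
```

```text
t1 (array([0.5028, 0.3864]), np.float64(0.002613312782887468))
t1 (array([0.5046, 0.382 ]), np.float64(0.002609304951779941))
t2 (array([0.4992, 0.3964]), np.float64(0.005095142211647793)) (array([0.4894, 0.378 ]), np.float64(0.0008780080591572609)) [0.4975 0.3129 0.1217]
```

```bash
python3 - <<'E'
from h import *
s=snap('scene')
R=ridges(s,range(312,361,2),98,152)
t1=np.array([p for p in R if 125<p[1]<139 ]); t2=np.array([p for p in R if 117<p[1]<125.2 and 328<p[0]<356])
t3=np.array([p for p in R if 101<p[1]<108 and 336<p[0]<356])
zz=state()['position'][2]+.007
P=lambda t,z:np.array([onz(s,u,z)[:2] for u in t])
print('free',circ(P(t1,.096)),circ(P(np.r_[t2,t3],zz)))
for m,p,r in((np.array([.5046,.382]),P(t1,.096),.076),(np.array([.4992,.388]),P(np.r_[t2,t3],zz),.063)): print((1000*(np.hypot(*(p-m).T)-r)).round(1))
# calibrate: tub3 untouched with same method
R=ridges(s,range(242,274,2),150,192);print(R.round(1).tolist())
E
```

```text
free (array([0.5052, 0.3813]), np.float64(0.07512032905301742), np.float64(0.00019696519103317881)) (array([0.4782, 0.3853]), np.float64(0.07573370898522457), np.float64(0.0005622313111508663))
[-2.  -1.2 -0.2 -0.7  1.1  0.9  0.5  2.   1.9  0.2  0.1  0.1 -0.2 -0.1
 -0.1 -0.3  0.4  0.1  0.4 -0.3 -0.4 -0.2 -0.1 -0.3 -0.3]
[ 6.7  6.2  4.6  3.6  1.7  0.5 -1.6 -3.2 -5.3 -6.3 -7.6 -7.7 -7.8  6.5
 10.4  8.9  9.6 10.6 10.7 10.3  9.7  9.3]
[[242.0, 162.6], [242.0, 177.0], [244.0, 161.3], [244.0, 178.5], [246.0, 160.3], [246.0, 179.7], [248.0, 159.7], [248.0, 180.7], [250.0, 159.4], [250.0, 181.3], [252.0, 159.2], [252.0, 181.8], [254.0, 158.9], [254.0, 182.1], [256.0, 158.9], [256.0, 182.4], [258.0, 158.9], [258.0, 182.6], [260.0, 159.0], [260.0, 182.5], [262.0, 159.3], [262.0, 182.1], [264.0, 159.7], [264.0, 181.8], [266.0, 160.0], [266.0, 181.5], [268.0, 160.4], [268.0, 180.8], [270.0, 161.1], [270.0, 180.0], [272.0, 162.0], [272.0, 178.7]]
```

Request:
jog_arm([
  {"translation": [-0.2,0.3,0.4],"turn": [0,0,0]},
  {"translation": [-0.2,0.3,0.6],"turn": [0,0,0]},
  {"translation": [-0.2,0.3,0.6],"turn": [0,0,0]},
])

```text
t: 14.3
position: [0.4992, 0.3155, 0.1156]
orientation: [0.0, 1.0, -0.0, -0.0]
ft_force: [-1.1, -0.3, -1.5]
grip_width: 0.0068
finger_force: 60.5
```

Request:
jog_arm([
  {"translation": [0,0,0],"turn": [0,0,0]},
  {"translation": [0,0,0],"turn": [0,0,0]},
  {"translation": [0,0,0],"turn": [0,0,0]},
  {"translation": [0,0,-5],"turn": [0,0,0]},
  {"translation": [0,0,-10],"turn": [0,0,0]},
  {"translation": [0,-5,-12],"turn": [0,0,0]},
  {"translation": [0,-10,-12],"turn": [0,0,0]},
  {"translation": [0,-15,-12],"turn": [0,0,0]},
], grip=0.4)

```text
t: 15.1
position: [0.5001, 0.1683, 0.2378]
orientation: [-0.0, 1.0, 0.001, 0.002]
ft_force: [1.5, -1.3, -0.6]
grip_width: 0.034
finger_force: 0.0
```

Request:
jog_arm([
  {"translation": [0,-4,0],"turn": [0,0,0]},
  {"translation": [0,-8,0],"turn": [0,0,0]},
  {"translation": [0,-12,0],"turn": [0,0,0]},
  {"translation": [0,-15,0],"turn": [0,0,0]},
  {"translation": [0,-15,0],"turn": [0,0,0]},
])

```text
t: 15.6
position: [0.4994, 0.0138, 0.2367]
orientation: [0.004, 1.0, -0.001, 0.0]
ft_force: [-1.0, -0.0, -0.6]
grip_width: 0.0342
finger_force: 0.0
```

```bash
python3 - <<'E'
from h import *
t=snap('top');s=snap('scene')
a=t['pixels'][140:240,80:180];b=s['pixels'][80:180,280:380]
cv2.imwrite('pics/c4.png',np.hstack([cv2.resize(x,(400,400),interpolation=cv2.INTER_CUBIC) for x in(a,b)])[:,:,::-1])
print(state()['position'],state()['t'])
R=ridges(s,range(306,366,3),98,152)
for u in range(306,366,3): print(u,R[R[:,0]==u][:,1].round(1))
E
```

```text
[0.4996 0.0189 0.2366] 15.7
306 [138.3]
309 [122.5 137.5]
312 [103.9 118.2 125.8]
315 [107.3 130. ]
318 [114.8 124.2 132.3]
321 [112.8 127.2 133.9]
324 [129.1 135.2]
327 [130.4 136.2]
330 [131.4 137.1]
333 [132.2 137.7]
336 [132.8 138. ]
339 [107.9 133.1 138.2]
342 [109.1 133.2 138.2]
345 [110.  133.  138.1]
348 [110.8 132.6 137.8]
351 [111.4 131.9 137. ]
354 [112.2 130.8 136.1]
357 [113.  119.8 128.3 134.7]
360 [113.9 123.8 131.9]
363 [114.6 139.3]
```

View pics/c4.png

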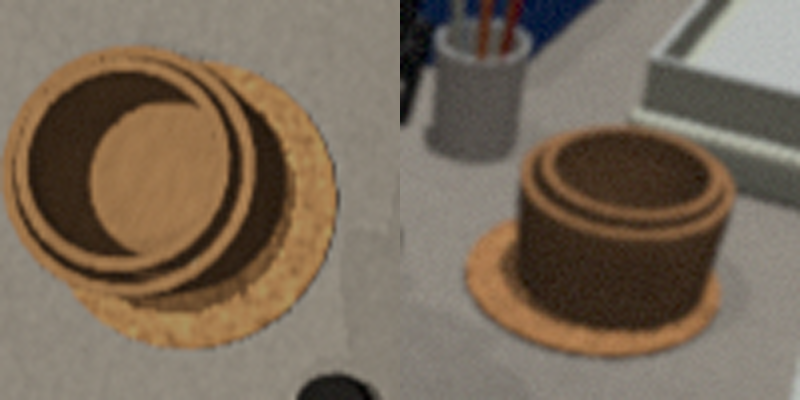

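```bash
python3 - <<'E'
from h import *
t=snap('top');s=snap('scene')
R=ridges(s,range(318,357,2),98,152)
for c,nm in((s,'scene'),):
    t2=np.array([p for p in R if 124<p[1] and min([abs(q[1]-p[1]) if q[0]==p[0] and q[1]>p[1]+2 else 99 for q in R])<9])
    t1=np.array([p for p in R if 124<p[1] and not any((p==q).all() for q in t2)])
    for nme,x,z,r in(('t1',t1,.096,.076),('t2',t2,.106,.063)): print(nme,circ(np.array([onz(c,u,z)[:2] for u in x])),fitc(c,x,z,r))
find(.096)
print(state()['position'])
E
```

```text
t1 (array([0.5067, 0.3817]), np.float64(0.07475026679446327), np.float64(0.00012203880766918243)) (array([0.506 , 0.3829]), np.float64(0.0002280363064846351))
t2 (array([0.5094, 0.383 ]), np.float64(0.06272631338310755), np.float64(0.00011708135894003348)) (array([0.5092, 0.3833]), np.float64(0.0002032954795665974))
top [311. 205.] xy [ 0.4588 -0.1197] dia 52.2 e 0.22
top [122. 188.] xy [0.5043 0.3852] dia 153.0 e 0.4
top [256.  52.] xy [0.901  0.0862] dia 133.9 e 10.29
top [445.  49.] xy [ 0.8687 -0.459 ] dia 117.7 e 0.78
scene [409. 294.] xy [0.9166 0.0546] dia 41.6 e 2.49
scene [289. 237.] xy [ 0.6366 -0.0609] dia 81.0 e 0.31
scene [213. 220.] xy [ 0.4642 -0.1237] dia 49.5 e 0.64
scene [257. 182.] xy [0.4608 0.052 ] dia 105.9 e 0.51
scene [332. 140.] xy [0.5093 0.3827] dia 155.9 e 0.81
[0.4995 0.0209 0.2363]
```

Request:
jog_arm([
  {"translation": [2,-0.5,2],"turn": [0,0,0]},
  {"translation": [4.4,-1.1,5],"turn": [0,0,0]},
  {"translation": [4.4,-1.1,9],"turn": [0,0,0]},
  {"translation": [4.4,-1.1,10],"turn": [0,0,0]},
  {"translation": [4.4,-1.1,10],"turn": [0,0,0]},
  {"translation": [4.4,-1.1,10],"turn": [0,0,0]},
])

```text
t: 16.5
position: [0.4568, 0.009, 0.1372]
orientation: [-0.0, 1.0, 0.0, 0.001]
ft_force: [0.1, 0.4, 0.7]
grip_width: 0.0341
finger_force: 0.0
```

```bash
python3 - <<'E'
from h import *
s=state();print(s['position'],s['t']);go([.455,.010,.078],90)
E
```

```text
[0.4568 0.009  0.1372] 16.5
shift cm [0.1917 0.0976 5.9156] turn z 0.03 tool z [ 0.0019  0.0003 -1.    ]
```

Request:
jog_arm([
  {"translation": [0.1,0.1,2],"turn": [0,0,0]},
  {"translation": [0.1,0.1,4.5],"turn": [0,0,0]},
  {"translation": [0.1,0.1,5.9],"turn": [0,0,0]},
  {"translation": [0.1,0.1,5.9],"turn": [0,0,0]},
  {"translation": [0.1,0.1,5.9],"turn": [0,0,0]},
])

```text
t: 17.0
position: [0.4557, 0.0096, 0.0784]
orientation: [0.0, 1.0, 0.0, 0.001]
ft_force: [0.6, 0.1, -0.5]
grip_width: 0.0341
finger_force: 0.0
```

Request:
jog_arm([
  {"translation": [0,0,0],"turn": [0,0,0]},
  {"translation": [0,0,0],"turn": [0,0,0]},
  {"translation": [0,0,0],"turn": [0,0,0]},
  {"translation": [0,0,0],"turn": [0,0,0]},
  {"translation": [0,0,0],"turn": [0,0,0]},
], grip=0)

```text
t: 17.5
position: [0.4552, 0.0096, 0.0786]
orientation: [0.0, 1.0, 0.0, 0.001]
ft_force: [-0.7, 0.2, 6.0]
grip_width: 0.0067
finger_force: 59.9
```

Request:
jog_arm([
  {"translation": [0,0,-1],"turn": [0,0,0]},
  {"translation": [0,0,-4],"turn": [0,0,0]},
  {"translation": [0,0,-8],"turn": [0,0,0]},
  {"translation": [0,0,-12],"turn": [0,0,0]},
  {"translation": [0,0,-15],"turn": [0,0,0]},
  {"translation": [0,0,-17],"turn": [0,0,0]},
  {"translation": [0,0,-18],"turn": [0,0,0]},
  {"translation": [0,0,-18],"turn": [0,0,0]},
])

```text
t: 18.3
position: [0.4549, 0.0093, 0.2587]
orientation: [0.0, 1.0, 0.0, 0.001]
ft_force: [-0.2, 0.1, -1.8]
grip_width: 0.0067
finger_force: 60.1
```

```bash
python3 - <<'E'
from h import *
s=state();print(s['position'],s['t'],s['ft_force']);go([.506,.334,.25],90)
E
```

```text
[0.4549 0.0093 0.2587] 18.3 [-0.1861  0.1405 -1.8182]
shift cm [-5.0849 32.4733  0.8857] turn z -0.04 tool z [ 0.0029  0.0001 -1.    ]
```

Request:
jog_arm([
  {"translation": [-0.5,3,0],"turn": [0,0,0]},
  {"translation": [-1,7.5,0],"turn": [0,0,0]},
  {"translation": [-2,12,0],"turn": [0,0,0]},
  {"translation": [-3,17,0],"turn": [0,0,0]},
  {"translation": [-4,22,0],"turn": [0,0,0]},
  {"translation": [-5,27,0],"turn": [0,0,0]},
  {"translation": [-5.1,31,0],"turn": [0,0,0]},
  {"translation": [-5.1,32.4,0],"turn": [0,0,0]},
])

```text
t: 19.1
position: [0.5032, 0.3394, 0.2549]
orientation: [-0.003, 1.0, 0.001, -0.002]
ft_force: [-0.7, 0.3, -1.7]
grip_width: 0.0063
finger_force: 60.2
```

Request:
jog_arm([
  {"translation": [0,0,0],"turn": [0,0,0]},
  {"translation": [0,0,2],"turn": [0,0,0]},
  {"translation": [0,0,5],"turn": [0,0,0]},
  {"translation": [0,0,6],"turn": [0,0,0]},
  {"translation": [0,0,6],"turn": [0,0,0]},
  {"translation": [0,0,6],"turn": [0,0,0]},
])

```text
t: 19.7
position: [0.5062, 0.3326, 0.1978]
orientation: [0.001, 1.0, -0.0, 0.0]
ft_force: [-0.0, -0.3, -1.4]
grip_width: 0.0066
finger_force: 60.1
```

```bash
python3 - <<'E'
from h import *
a=snap('top')['pixels'][140:240,80:180];sc=snap('scene');b=sc['pixels'][60:160,280:380]
cv2.imwrite('pics/c5.png',np.hstack([cv2.resize(x,(400,400),interpolation=cv2.INTER_CUBIC) for x in(a,b)])[:,:,::-1])
s=state();print(s['position'],s['t']);go([.507,.334,.122],90)
E
```

```text
[0.5065 0.3334 0.1986] 19.8
shift cm [-0.0377  0.0483  7.6638] turn z -0.07 tool z [ 0.002   0.0013 -1.    ]
```

View pics/c5.png

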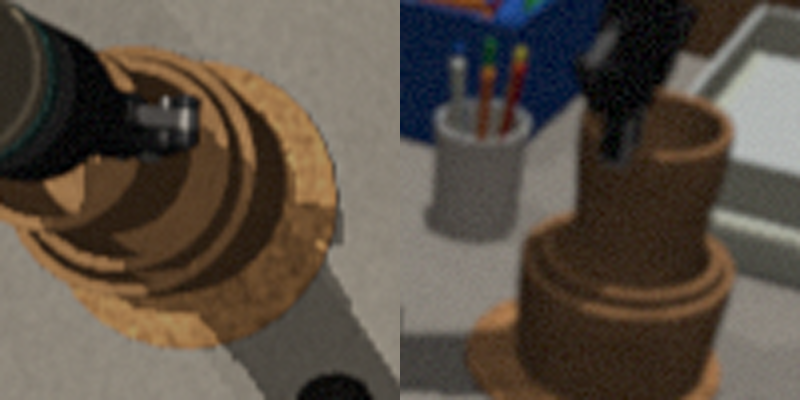

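```bash
python3 - <<'E'
from h import *
s=snap('scene');z=state()['position'][2]+.0114
for d in((0,0),(.785*.067,.619*.067),(-.785*.067,-.619*.067)): print('t2',proj(s,[.507+d[0],.384+d[1],.106]))
for d in((0,0),(.785*.054,.619*.054),(-.785*.054,-.619*.054)): print('t3',proj(s,[.507+d[0],.384+d[1],z]))
m=kraft(s['pixels']);
for r in range(86,104,3):
    w=np.where(m[r,300:380])[0]+300; print(r,w.min(),w.max())
E
```

```text
t2 [337.1617 121.4345]
t2 [359.467  121.6075]
t2 [314.8413 121.2613]
t3 [342.7436  89.3991]
t3 [361.7939  89.5562]
t3 [323.6824  89.242 ]
86 343 357
89 326 361
92 300 362
95 325 361
98 325 360
101 325 360
```

Request:
jog_arm([
  {"translation": [0,0,3],"turn": [0,0,0]},
  {"translation": [0,0,6],"turn": [0,0,0]},
  {"translation": [0,0,7.5],"turn": [0,0,0]},
  {"translation": [0,0,7.7],"turn": [0,0,0]},
  {"translation": [0,0,7.7],"turn": [0,0,0]},
  {"translation": [0,0,7.7],"turn": [0,0,0]},
])

```text
t: 20.45
position: [0.5066, 0.3341, 0.1218]
orientation: [0.0, 1.0, 0.001, 0.001]
ft_force: [0.0, 1.9, -2.1]
grip_width: 0.0064
finger_force: 60.1
```

Request:
jog_arm([
  {"translation": [0,0,0],"turn": [0,0,0]},
  {"translation": [0,0,0],"turn": [0,0,0]},
  {"translation": [0,0,0],"turn": [0,0,0]},
  {"translation": [0,0,-5],"turn": [0,0,0]},
  {"translation": [0,0,-10],"turn": [0,0,0]},
  {"translation": [0,-5,-12],"turn": [0,0,0]},
  {"translation": [0,-10,-12],"turn": [0,0,0]},
  {"translation": [0,-15,-12],"turn": [0,0,0]},
], grip=0.4)

```text
t: 21.25
position: [0.506, 0.1859, 0.2418]
orientation: [-0.0, 1.0, 0.001, 0.002]
ft_force: [0.9, -0.7, -0.0]
grip_width: 0.0342
finger_force: 0.0
```

Request:
jog_arm([
  {"translation": [0,-4,0],"turn": [0,0,0]},
  {"translation": [0,-8,0],"turn": [0,0,0]},
  {"translation": [0,-12,0],"turn": [0,0,0]},
  {"translation": [0,-16,0],"turn": [0,0,0]},
  {"translation": [0,-18,0],"turn": [0,0,0]},
  {"translation": [0,-18,0],"turn": [0,0,0]},
])

```text
t: 21.85
position: [0.5053, 0.0028, 0.2407]
orientation: [0.004, 1.0, -0.001, 0.0]
ft_force: [0.1, -0.1, 0.2]
grip_width: 0.0343
finger_force: 0.0
```

```bash
python3 - <<'E'
from h import *
t=snap('top');s=snap('scene')
a=t['pixels'][140:240,80:180];b=s['pixels'][80:180,280:380]
cv2.imwrite('pics/c6.png',np.hstack([cv2.resize(x,(400,400),interpolation=cv2.INTER_CUBIC) for x in(a,b)])[:,:,::-1])
find(.09);print(state()['position'],state()['t'])
E
```

```text
top [122. 188.] xy [0.5049 0.3872] dia 154.5 e 0.41
top [256.  52.] xy [0.9043 0.0867] dia 134.8 e 10.35
top [445.  49.] xy [ 0.8997 -0.489 ] dia 46.0 e 1.23
scene [409. 293.] xy [0.9163 0.06  ] dia 43.5 e 2.61
scene [289. 237.] xy [ 0.6337 -0.0557] dia 81.7 e 0.31
scene [213. 220.] xy [ 0.4607 -0.1197] dia 52.8 e 0.24
scene [331. 140.] xy [0.5005 0.401 ] dia 147.1 e 0.97
[0.5055 0.0087 0.2405] 22.05
```

View pics/c6.png

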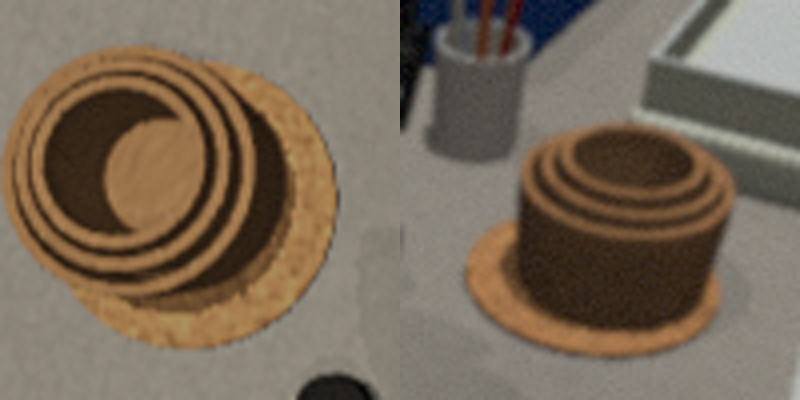

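Request:
jog_arm([
  {"translation": [-4,-3,0],"turn": [0,0,0]},
  {"translation": [-8,-6,2],"turn": [0,0,0]},
  {"translation": [-12,-9,5],"turn": [0,0,0]},
  {"translation": [-12.8,-10,9],"turn": [0,0,0]},
  {"translation": [-12.8,-10,10],"turn": [0,0,0]},
  {"translation": [-12.8,-10,10],"turn": [0,0,0]},
  {"translation": [-12.8,-10,10],"turn": [0,0,0]},
])

```text
t: 22.75
position: [0.6337, -0.0908, 0.1413]
orientation: [-0.001, 1.0, 0.001, 0.0]
ft_force: [0.2, -0.6, 0.8]
grip_width: 0.034
finger_force: 0.0
```

```bash
python3 - <<'E'
from h import *
t=snap('top');s=snap('scene');print(onz(t,(111.2,181.2),.116))
for k in blobs(kraft(s['pixels']),250):
    print('s',k.mean(0).round(),rim(s,k,.09))
R=ridges(s,range(324,353,3),98,152)
for u in range(324,353,3): print(u,R[R[:,0]==u][:,1].round(1))
print(proj(s,[.506,.384,.116]),proj(s,[.507,.385,.116]))
q=state();print(q['position'],q['t']);go([.633,-.091,.078],90)
E
```

```text
[0.5037 0.3758 0.116 ]
s [409. 293.] (array([0.9164, 0.0594]), np.float64(0.02214973538485341), np.float64(0.0028158924871344525))
s [289. 236.] (array([ 0.6286, -0.0346]), np.float64(0.022604711340656627), np.float64(0.0019621728059464653))
s [213. 220.] (array([ 0.4614, -0.1256]), np.float64(0.02802092645366213), np.float64(0.0003339952407759644))
s [334. 141.] (array([0.5   , 0.4005]), np.float64(0.07403162745488764), np.float64(0.0009599627555720841))
s [77. 95.] (array([0., 0.]), 0, 9)
s [39. 78.] (array([-0.6731,  0.0432]), np.float64(0.038391870126204215), np.float64(0.005200674067786169))
s [455.  30.] (array([0.4956, 1.5386]), np.float64(0.05474184166978984), np.float64(0.0025129324629603353))
324 [112.4 122.7 129.2 135.1]
327 [124.8 130.5 136.4]
330 [126.1 131.6 137.1]
333 [127.  132.3 137.7]
336 [127.5 132.9 138. ]
339 [107.9 128.  133.1 138.2]
342 [109.3 128.  133.3 138.2]
345 [110.1 127.7 133.1 138.1]
348 [110.9 127.  132.7 137.8]
351 [111.3 125.9 131.8 137. ]
[337.3723 118.4049] [337.833  118.3801]
[ 0.6343 -0.0914  0.1426] 22.85
shift cm [0.1549 0.036  6.4563] turn z 0.1 tool z [ 0.0034  0.0005 -1.    ]
```

Request:
jog_arm([
  {"translation": [0.1,0,2],"turn": [0,0,0]},
  {"translation": [0.1,0,4.5],"turn": [0,0,0]},
  {"translation": [0.1,0,6.3],"turn": [0,0,0]},
  {"translation": [0.1,0,6.3],"turn": [0,0,0]},
  {"translation": [0.1,0,6.3],"turn": [0,0,0]},
])

```text
t: 23.35
position: [0.6332, -0.0926, 0.079]
orientation: [-0.0, 1.0, -0.0, 0.001]
ft_force: [0.3, -0.7, 1.7]
grip_width: 0.0343
finger_force: 0.0
```

Request:
jog_arm([
  {"translation": [0,0,0],"turn": [0,0,0]},
  {"translation": [0,0,0],"turn": [0,0,0]},
  {"translation": [0,0,0],"turn": [0,0,0]},
  {"translation": [0,0,0],"turn": [0,0,0]},
  {"translation": [0,0,0],"turn": [0,0,0]},
], grip=0)

```text
t: 23.85
position: [0.6337, -0.0932, 0.0792]
orientation: [0.0, 1.0, -0.0, 0.002]
ft_force: [-1.3, 1.0, 8.1]
grip_width: 0.0069
finger_force: 59.7
```

Request:
jog_arm([
  {"translation": [0,0,-1],"turn": [0,0,0]},
  {"translation": [0,0,-4],"turn": [0,0,0]},
  {"translation": [0,0,-8],"turn": [0,0,0]},
  {"translation": [0,0,-12],"turn": [0,0,0]},
  {"translation": [0,0,-15],"turn": [0,0,0]},
  {"translation": [0,0,-17],"turn": [0,0,0]},
  {"translation": [0,0,-18],"turn": [0,0,0]},
  {"translation": [0,0,-18],"turn": [0,0,0]},
])

```text
t: 24.65
position: [0.6329, -0.0933, 0.2588]
orientation: [0.0, 1.0, -0.0, 0.001]
ft_force: [0.2, -0.7, -1.6]
grip_width: 0.0072
finger_force: 59.5
```

```bash
python3 - <<'E'
from h import *
s=snap('scene');R=ridges(s,range(324,352,1),98,152);t3=np.array([p for u in range(324,352) for p in [min([q for q in R if q[0]==u and q[1]>121.5],key=lambda q:q[1])]])
print(t3[:,1].round(1));print('t3',circ(np.array([onz(s,u,.116)[:2] for u in t3])),fitc(s,t3,.116,.05))
s=state();print(s['position'],s['t'],s['ft_force']);go([.506,.347,.25],90)
E
```

```text
[122.6 123.4 124.2 124.8 125.3 125.7 126.  126.4 126.7 126.9 127.2 127.3
 127.5 127.6 127.8 127.9 128.  128.  128.  128.  127.9 127.8 127.6 127.3
 127.1 126.8 126.3 125.9]
t3 (array([0.5102, 0.3795]), np.float64(0.047822621443902764), np.float64(0.00012656699016808323)) (array([0.5091, 0.3818]), np.float64(0.00030996674602659153))
[ 0.6321 -0.0932  0.2572] 24.7 [ 0.7356  0.5607 -2.4042]
shift cm [12.6306 44.009   0.72  ] turn z -0.03 tool z [-0.0001 -0.     -1.    ]
```

Request:
jog_arm([
  {"translation": [0.5,3,0],"turn": [0,0,0]},
  {"translation": [1,7,0],"turn": [0,0,0]},
  {"translation": [2,11.5,0],"turn": [0,0,0]},
  {"translation": [3,16,0],"turn": [0,0,0]},
  {"translation": [4,20.5,0],"turn": [0,0,0]},
  {"translation": [5,25,0],"turn": [0,0,0]},
  {"translation": [6.5,29,0],"turn": [0,0,0]},
  {"translation": [8,33,0],"turn": [0,0,0]},
])

```text
t: 25.5
position: [0.5507, 0.2382, 0.2552]
orientation: [0.0, 1.0, -0.001, -0.002]
ft_force: [0.3, 0.3, -1.0]
grip_width: 0.007
finger_force: 59.5
```

Request:
jog_arm([
  {"translation": [1.5,4,0],"turn": [0,0,0]},
  {"translation": [3,7.5,0],"turn": [0,0,0]},
  {"translation": [4.5,10,0],"turn": [0,0,0]},
  {"translation": [4.5,10.9,2],"turn": [0,0,0]},
  {"translation": [4.5,10.9,5],"turn": [0,0,0]},
  {"translation": [4.5,10.9,6],"turn": [0,0,0]},
  {"translation": [4.5,10.9,6],"turn": [0,0,0]},
  {"translation": [4.5,10.9,6],"turn": [0,0,0]},
])

```text
t: 26.3
position: [0.508, 0.3455, 0.1974]
orientation: [0.001, 1.0, -0.0, -0.0]
ft_force: [0.1, -0.9, -1.8]
grip_width: 0.0068
finger_force: 59.5
```

```bash
python3 - <<'E'
from h import *
s=snap('scene')
q=state();print(q['position'],q['t']);go([.5075,.346,.131],90)
z=q['position'][2]+.011; 
for z,r in((z,.041),(z-.02,.04)):
  for e in(-r,r): print(proj(s,[.5075+.785*e,.383+.619*e,z]))
m=kraft(s['pixels'])
for r in range(84,108,4):
    w=np.where(m[r,300:380])[0]+300; print(r,w.min(),w.max())
E
```

```text
[0.5084 0.3458 0.1981] 26.35
shift cm [0.0946 0.0116 6.7072] turn z -0.08 tool z [ 0.0011  0.0007 -1.    ]
[328.2035  89.7763]
[357.1454  90.0146]
[327.5932  96.2285]
[355.5092  96.4557]Traceback (most recent call last):
  File "<stdin>", line 9, in <module>
    return umr_minimum(a, axis, None, out, keepdims, initial, where)
ValueError: zero-size array to reduction operation minimum which has no identity
```

Aligned; lower, release, and move over to tub5.

Request:
jog_arm([
  {"translation": [0.1,0,3],"turn": [0,0,0]},
  {"translation": [0.1,0,5.5],"turn": [0,0,0]},
  {"translation": [0.1,0,6.5],"turn": [0,0,0]},
  {"translation": [0.1,0,6.7],"turn": [0,0,0]},
  {"translation": [0.1,0,6.7],"turn": [0,0,0]},
  {"translation": [0.1,0,6.7],"turn": [0,0,0]},
])

```text
t: 26.95
position: [0.5075, 0.3466, 0.1318]
orientation: [0.0, 1.0, 0.001, 0.001]
ft_force: [1.1, -0.5, -0.8]
grip_width: 0.0071
finger_force: 59.5
```

Request:
jog_arm([
  {"translation": [0,0,0],"turn": [0,0,0]},
  {"translation": [0,0,0],"turn": [0,0,0]},
  {"translation": [0,0,0],"turn": [0,0,0]},
  {"translation": [0,0,-5],"turn": [0,0,0]},
  {"translation": [0,0,-10],"turn": [0,0,0]},
  {"translation": [0,-5,-12],"turn": [0,0,0]},
  {"translation": [0,-10,-12],"turn": [0,0,0]},
  {"translation": [0,-15,-12],"turn": [0,0,0]},
], grip=0.3)

```text
t: 27.75
position: [0.5069, 0.1985, 0.2517]
orientation: [-0.0, 1.0, 0.001, 0.001]
ft_force: [1.7, -1.0, -0.3]
grip_width: 0.0256
finger_force: 0.0
```

Request:
jog_arm([
  {"translation": [0,-4,0],"turn": [0,0,0]},
  {"translation": [0,-8,0],"turn": [0,0,0]},
  {"translation": [0,-12,0],"turn": [0,0,0]},
  {"translation": [0,-16,0],"turn": [0,0,0]},
  {"translation": [0,-18,0],"turn": [0,0,0]},
  {"translation": [0,-18,0],"turn": [0,0,0]},
])

```text
t: 28.35
position: [0.5064, 0.0154, 0.2507]
orientation: [0.004, 1.0, -0.001, 0.0]
ft_force: [-0.6, 0.2, -0.1]
grip_width: 0.0257
finger_force: 0.0
```

```bash
python3 - <<'E'
from h import *
t=snap('top');s=snap('scene')
a=t['pixels'][140:240,80:180];b=s['pixels'][80:180,280:380]
cv2.imwrite('pics/c7.png',np.hstack([cv2.resize(x,(400,400),interpolation=cv2.INTER_CUBIC) for x in(a,b)])[:,:,::-1])
find(.09);print(state()['position'],state()['t'])
R=ridges(s,range(326,350,2),98,152)
for u in range(326,350,4): print(u,R[R[:,0]==u][:,1].round(1))
E
```

```text
top [312. 205.] xy [ 0.4593 -0.1205] dia 52.5 e 0.22
top [122. 188.] xy [0.505  0.3877] dia 154.0 e 0.4
top [256.  52.] xy [0.9043 0.0867] dia 134.8 e 10.35
top [445.  49.] xy [ 0.8718 -0.462 ] dia 118.5 e 0.78
scene [409. 294.] xy [0.9163 0.06  ] dia 43.5 e 2.61
scene [213. 220.] xy [ 0.462  -0.1209] dia 54.9 e 0.5
scene [331. 140.] xy [0.4948 0.4144] dia 129.9 e 1.99
[0.5065 0.0213 0.2504] 28.55
326 [111.9 124.2 130.1 136. ]
330 [109.8 119.2 126.1 131.6 137. ]
334 [121.1 127.3 132.5 137.9]
338 [107.8 122.1 127.9 133.  138.2]
342 [109.  122.3 128.  133.2 138.3]
346 [110.1 121.9 127.5 132.9 138. ]
```

View pics/c7.png

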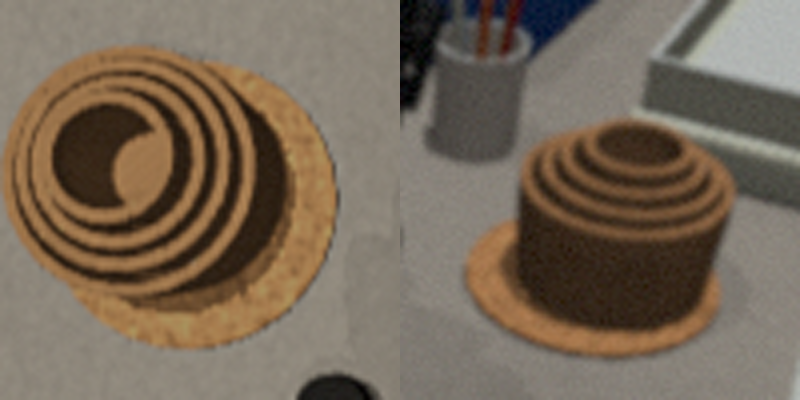

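Request:
jog_arm([
  {"translation": [1.5,-4,0],"turn": [0,0,0]},
  {"translation": [3,-8,1],"turn": [0,0,0]},
  {"translation": [4.6,-12,3],"turn": [0,0,0]},
  {"translation": [4.6,-15.5,6],"turn": [0,0,0]},
  {"translation": [4.6,-16.6,10],"turn": [0,0,0]},
  {"translation": [4.6,-16.6,11],"turn": [0,0,0]},
  {"translation": [4.6,-16.6,11],"turn": [0,0,0]},
  {"translation": [4.6,-16.6,11],"turn": [0,0,0]},
])

```text
t: 29.35
position: [0.4616, -0.1445, 0.1412]
orientation: [-0.001, 1.0, 0.0, 0.001]
ft_force: [0.4, 0.2, -0.6]
grip_width: 0.0258
finger_force: 0.0
```

```bash
python3 - <<'E'
from h import *
s=snap('scene');R=ridges(s,range(330,348,1),98,125);t3=np.array([p for u in range(330,348) for p in [min([q for q in R if q[0]==u and q[1]>117],key=lambda q:q[1])]])
print('t4',circ(np.array([onz(s,u,.126)[:2] for u in t3])),fitc(s,t3,.126,.037))
q=state();print(q['position'],q['t']);go([.460,-.145,.078],90)
E
```

```text
t4 (array([0.511 , 0.3833]), np.float64(0.03560461287114396), np.float64(0.00011293753653865944)) (array([0.5102, 0.3846]), np.float64(0.00021598014186392943))
[ 0.4618 -0.1449  0.1416] 29.4
shift cm [ 0.2004 -0.015   6.3644] turn z 0.15 tool z [ 0.0025  0.0002 -1.    ]
```

Request:
jog_arm([
  {"translation": [0.1,0,2],"turn": [0,0,0]},
  {"translation": [0.1,0,4.5],"turn": [0,0,0]},
  {"translation": [0.1,0,6.3],"turn": [0,0,0]},
  {"translation": [0.1,0,6.3],"turn": [0,0,0]},
  {"translation": [0.1,0,6.3],"turn": [0,0,0]},
])

```text
t: 29.9
position: [0.4604, -0.1459, 0.0785]
orientation: [-0.0, 1.0, -0.0, 0.001]
ft_force: [-0.3, 0.7, 0.4]
grip_width: 0.0255
finger_force: 0.0
```

Request:
jog_arm([
  {"translation": [0,0,0],"turn": [0,0,0]},
  {"translation": [0,0,0],"turn": [0,0,0]},
  {"translation": [0,0,0],"turn": [0,0,0]},
  {"translation": [0,0,0],"turn": [0,0,0]},
  {"translation": [0,0,0],"turn": [0,0,0]},
], grip=0)

```text
t: 30.4
position: [0.4605, -0.1468, 0.0789]
orientation: [0.0, 1.0, -0.0, 0.002]
ft_force: [-0.6, 0.4, 7.5]
grip_width: 0.0082
finger_force: 56.0
```

Request:
jog_arm([
  {"translation": [0,0,-1],"turn": [0,0,0]},
  {"translation": [0,0,-4],"turn": [0,0,0]},
  {"translation": [0,0,-8],"turn": [0,0,0]},
  {"translation": [0,0,-12],"turn": [0,0,0]},
  {"translation": [0,0,-15],"turn": [0,0,0]},
  {"translation": [0,0,-17],"turn": [0,0,0]},
  {"translation": [0,0,-18],"turn": [0,0,0]},
  {"translation": [0,0,-18],"turn": [0,0,0]},
])

```text
t: 31.2
position: [0.4599, -0.1466, 0.2588]
orientation: [0.0, 1.0, -0.0, 0.001]
ft_force: [0.1, -0.4, -1.2]
grip_width: 0.0086
finger_force: 56.0
```

```bash
python3 - <<'E'
from h import *
s=state();print(s['position'],s['t'],s['ft_force']);go([.5085,.361,.25],90)
E
```

```text
[ 0.4599 -0.1466  0.2588] 31.2 [ 0.0515 -0.3919 -1.1528]
shift cm [-4.8302 50.7678  0.8529] turn z -0.03 tool z [ 0.003  -0.0008 -1.    ]
```

Request:
jog_arm([
  {"translation": [-0.5,3,0],"turn": [0,0,0]},
  {"translation": [-1,7,0],"turn": [0,0,0]},
  {"translation": [-2,11.5,0],"turn": [0,0,0]},
  {"translation": [-3,16,0],"turn": [0,0,0]},
  {"translation": [-4,20.5,0],"turn": [0,0,0]},
  {"translation": [-4.8,25,0],"turn": [0,0,0]},
  {"translation": [-4.8,29.5,0],"turn": [0,0,0]},
  {"translation": [-4.8,34,0],"turn": [0,0,0]},
])

```text
t: 32.0
position: [0.5065, 0.1949, 0.2556]
orientation: [0.0, 1.0, -0.001, -0.001]
ft_force: [1.2, -0.3, -0.8]
grip_width: 0.0084
finger_force: 56.0
```

Request:
jog_arm([
  {"translation": [0,4.5,0],"turn": [0,0,0]},
  {"translation": [0,9,0],"turn": [0,0,0]},
  {"translation": [0,13,0],"turn": [0,0,0]},
  {"translation": [0,16,0],"turn": [0,0,0]},
  {"translation": [0,16.7,2],"turn": [0,0,0]},
  {"translation": [0,16.7,4],"turn": [0,0,0]},
  {"translation": [0,16.7,4],"turn": [0,0,0]},
  {"translation": [0,16.7,4],"turn": [0,0,0]},
])

```text
t: 32.8
position: [0.5071, 0.3598, 0.2161]
orientation: [0.0, 1.0, -0.001, -0.001]
ft_force: [-0.1, -0.4, -0.7]
grip_width: 0.0085
finger_force: 56.1
```

```bash
python3 - <<'E'
from h import *
s=snap('scene')
q=state();print(q['position'],q['t']);go([.5085,.361,.141],90)
E
```

```text
[0.5077 0.3601 0.2172] 32.85
shift cm [-0.0785  0.0937  7.616 ] turn z -0.07 tool z [-0.0004 -0.0005 -1.    ]
```

Request:
jog_arm([
  {"translation": [-0.1,0.1,3],"turn": [0,0,0]},
  {"translation": [-0.1,0.1,6],"turn": [0,0,0]},
  {"translation": [-0.1,0.1,7.4],"turn": [0,0,0]},
  {"translation": [-0.1,0.1,7.6],"turn": [0,0,0]},
  {"translation": [-0.1,0.1,7.6],"turn": [0,0,0]},
  {"translation": [-0.1,0.1,7.6],"turn": [0,0,0]},
])

```text
t: 33.45
position: [0.5096, 0.3622, 0.1429]
orientation: [0.0, 1.0, 0.001, 0.001]
ft_force: [-0.4, 0.2, -1.0]
grip_width: 0.0085
finger_force: 56.1
```

Request:
jog_arm([
  {"translation": [0,0,0],"turn": [0,0,0]},
  {"translation": [0,0,0],"turn": [0,0,0]},
  {"translation": [0,0,0],"turn": [0,0,0]},
  {"translation": [0,0,-5],"turn": [0,0,0]},
  {"translation": [0,0,-10],"turn": [0,0,0]},
  {"translation": [0,-5,-11],"turn": [0,0,0]},
  {"translation": [0,-10,-11],"turn": [0,0,0]},
  {"translation": [0,-15,-11],"turn": [0,0,0]},
], grip=0.3)

```text
t: 34.25
position: [0.5087, 0.2112, 0.2523]
orientation: [-0.0, 1.0, 0.0, 0.001]
ft_force: [0.8, 0.1, -0.3]
grip_width: 0.0258
finger_force: 0.0
```

Request:
jog_arm([
  {"translation": [0,-4,0],"turn": [0,0,0]},
  {"translation": [0,-8,0],"turn": [0,0,0]},
  {"translation": [0,-12,0],"turn": [0,0,0]},
  {"translation": [0,-16,0],"turn": [0,0,0]},
  {"translation": [0,-18,0],"turn": [0,0,0]},
  {"translation": [0,-18,0],"turn": [0,0,0]},
], grip=0.85)

```text
t: 34.85
position: [0.5084, 0.0284, 0.2516]
orientation: [0.004, 1.0, -0.001, 0.0]
ft_force: [0.0, 0.6, 0.3]
grip_width: 0.0725
finger_force: 0.0
```

```bash
python3 - <<'E'
from h import *
t=snap('top');s=snap('scene');print(state()['position'],state()['t'])
b=s['pixels'][80:180,280:380];cv2.imwrite('pics/c8.png',np.hstack([cv2.resize(x,(400,400),interpolation=cv2.INTER_CUBIC) for x in(t['pixels'][140:240,80:180],b)])[:,:,::-1])
R=ridges(s,range(326,350,2),98,152)
for u in range(330,350,4): print(u,R[R[:,0]==u][:,1].round(1))
# stoppers: dark neutral
for n,c in(('top',t),('scene',s)):
    h=cv2.cvtColor(c['pixels'],cv2.COLOR_RGB2HSV);g=cv2.GaussianBlur(c['pixels'],(3,3),0).max(2)
    for th in(40,60):
        for k in blobs((g<th).astype(np.uint8),40):
            q=k.mean(0); f=rim(c,k,.05,1.2)
            if .015<f[1]<.035: print(n,th,q.round(),f[0],round(2000*f[1],1),round(1000*f[2],2))
for u in((163,242),(350,235)): print(onz(t,u,.05))
for p in([.3563,.2631,.05],[.385,-.23,.05]): print(proj(s,p))
E
```

```text
[0.5085 0.0329 0.2516] 34.95
330 [110.2 119.4 126.  131.6 137.1]
334 [114.2 121.3 127.3 132.5 137.9]
338 [107.  116.1 122.2 127.9 133.  138.1]
342 [108.5 116.5 122.4 128.  133.2 138.3]
346 [109.9 115.6 121.9 127.5 132.9 138.1]
top 40 [164. 242.] [0.3561 0.2616] 37.4 0.19
top 40 [350. 235.] [ 0.384  -0.2319] 34.5 0.51
top 60 [164. 242.] [0.3563 0.2631] 39.0 0.19
top 60 [350. 235.] [ 0.3843 -0.2296] 41.1 0.33
top 60 [103. 178.] [0.5187 0.4261] 34.1 0.4
scene 40 [157. 239.] [ 0.3872 -0.2329] 38.1 0.34
scene 40 [272. 143.] [0.3589 0.2599] 31.2 0.48
scene 40 [90. 48.] [-0.8788  0.4287] 64.7 3.49
scene 60 [486. 341.] [1.0566 0.0949] 55.2 6.65
scene 60 [158. 239.] [ 0.3852 -0.2309] 38.7 0.26
scene 60 [400. 236.] [0.8171 0.1169] 56.5 0.3
scene 60 [272. 143.] [0.3615 0.2572] 40.8 0.41
scene 60 [356.   9.] [-0.1192  1.6829] 68.8 2.44
[0.3558 0.2592 0.05  ]
[ 0.3843 -0.2264  0.05  ]
[271.9067 137.0432]
[156.6313 232.7555]
```

View pics/c8.png

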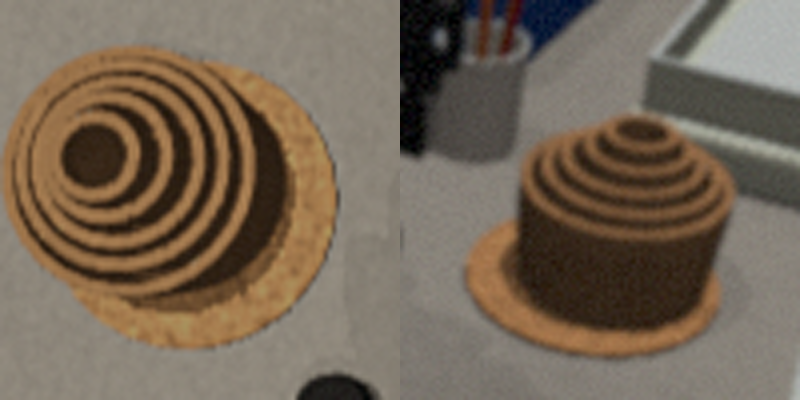

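Request:
jog_arm([
  {"translation": [2,-4,0],"turn": [0,0,0]},
  {"translation": [4,-8.5,0],"turn": [0,0,0]},
  {"translation": [6,-13,0],"turn": [0,0,0]},
  {"translation": [8,-17.5,2],"turn": [0,0,0]},
  {"translation": [10,-22,5],"turn": [0,0,0]},
  {"translation": [12.3,-26.3,9],"turn": [0,0,0]},
  {"translation": [12.3,-26.3,13],"turn": [0,0,0]},
  {"translation": [12.3,-26.3,13],"turn": [0,0,0]},
], grip=0.75)

```text
t: 35.75
position: [0.3824, -0.2297, 0.1178]
orientation: [0.001, 1.0, 0.002, -0.004]
ft_force: [-0.7, 1.0, 0.3]
grip_width: 0.064
finger_force: 0.0
```

```bash
cat >> h.py <<'E'
def lip(c,g,z,r=.020):
    g=np.array(g[:2]); u0,v0=proj(c,[g[0],g[1],z]); im=cv2.GaussianBlur(c['pixels'][:,:,1].astype(float),(3,3),.6); P=[]
    w=16
    for ax in(0,1):
        for k in range(int((u0,v0)[ax])-w,int((u0,v0)[ax])+w+1):
            o=int((v0,u0)[ax])-w; L=im[o:o+2*w,k] if ax==0 else im[k,o:o+2*w]
            for p in find_peaks(L,prominence=8)[0]:
                if 0<p<2*w-1:
                    a,b,d=L[p-1:p+2]; q=o+p+.5*(a-d)/(a-2*b+d); P.append(onz(c,(k,q) if ax==0 else (q,k),z)[:2])
    P=np.array(P); m=g
    for tol in(.006,.004,.0025,.002,.002):
        k=abs(np.hypot(*(P-m).T)-r)<tol; m=least_squares(lambda x:np.hypot(*(P[k]-x).T)-r,m,loss='soft_l1',f_scale=.0007).x
    th=np.degrees(np.arctan2(*(P[k]-m).T[::-1])); return m,k.sum(),np.histogram(th,6,(-180,180))[0],np.abs(np.hypot(*(P[k]-m).T)-r).mean()
E
python3 - <<'E'
from h import *
t=snap('top');s=snap('scene')
for nm,g,z in(('A',(.528,-.416),.125),('B',(.405,-.348),.1)):
    for n,c in(('top',t),('scene',s)): print(nm,n,*lip(c,g,z))
q=state();print(q['position'],q['t']);go([.385,-.230,.026],90)
E
```

```text
A top [ 0.5298 -0.4153] 44 [ 9 11 11  9  2  2] 0.00046249521899660985
A scene [ 0.5296 -0.4159] 69 [17 12  2  9 14 15] 0.00036658421010234095
B top [ 0.405  -0.3472] 5 [0 0 2 0 0 3] 0.0006375695241297913
B scene [ 0.4039 -0.3463] 69 [12 10 12 10 12 13] 0.0004695086962099652
[ 0.3854 -0.2287  0.1205] 35.85
shift cm [ 0.0188 -0.1488  9.4493] turn z 0.06 tool z [-0.0023  0.0024 -1.    ]
```

Request:
jog_arm([
  {"translation": [0,-0.1,4],"turn": [0,0,0]},
  {"translation": [0,-0.1,7.5],"turn": [0,0,0]},
  {"translation": [0,-0.1,9.3],"turn": [0,0,0]},
  {"translation": [0,-0.1,9.4],"turn": [0,0,0]},
  {"translation": [0,-0.1,9.4],"turn": [0,0,0]},
  {"translation": [0,-0.1,9.4],"turn": [0,0,0]},
])

```text
t: 36.45
position: [0.3882, -0.2306, 0.0288]
orientation: [-0.001, 1.0, -0.001, 0.002]
ft_force: [-0.2, 0.6, 0.7]
grip_width: 0.0637
finger_force: 0.0
```

Request:
jog_arm([
  {"translation": [0,0,0],"turn": [0,0,0]},
  {"translation": [0,0,0],"turn": [0,0,0]},
  {"translation": [0,0,0],"turn": [0,0,0]},
  {"translation": [0,0,0],"turn": [0,0,0]},
  {"translation": [0,0,0],"turn": [0,0,0]},
], grip=0)

```text
t: 36.95
position: [0.3873, -0.2311, 0.0291]
orientation: [-0.001, 1.0, -0.001, 0.002]
ft_force: [-0.8, 0.7, 10.5]
grip_width: 0.046
finger_force: 59.7
```

Request:
jog_arm([
  {"translation": [0,0,-1],"turn": [0,0,0]},
  {"translation": [0,0,-4],"turn": [0,0,0]},
  {"translation": [0,0,-8],"turn": [0,0,0]},
  {"translation": [0,0,-11],"turn": [0,0,0]},
  {"translation": [0,0,-13],"turn": [0,0,0]},
  {"translation": [0,0,-13],"turn": [0,0,0]},
  {"translation": [0,0,-13],"turn": [0,0,0]},
])

```text
t: 37.65
position: [0.3853, -0.2315, 0.158]
orientation: [0.0, 1.0, -0.001, 0.0]
ft_force: [0.0, 0.1, -0.1]
grip_width: 0.0457
finger_force: 61.8
```

```bash
python3 - <<'E'
from h import *
q=state();print(q['position'],q['t']);go([.4042,-.3467,.16],90)
s=snap('scene')
for k in blobs((cv2.GaussianBlur(s['pixels'],(3,3),0).max(2)<60).astype(np.uint8),40):
    if 100<k[:,0].mean()<220: print(k.mean(0),k.min(0),k.max(0))
cv2.imwrite('pics/c9.png',cv2.resize(s['pixels'][150:310,90:250],(600,600),interpolation=cv2.INTER_CUBIC)[:,:,::-1])
E
```

```text
[ 0.3853 -0.2315  0.158 ] 37.65
shift cm [ -1.8988 -11.5174  -0.1852] turn z -0.04 tool z [ 0.0008 -0.0011 -1.    ]
[124.9583 229.0208] [115. 220.] [133. 237.]
[171.6098 215.8293] [164. 210.] [178. 222.]
```

View pics/c9.png

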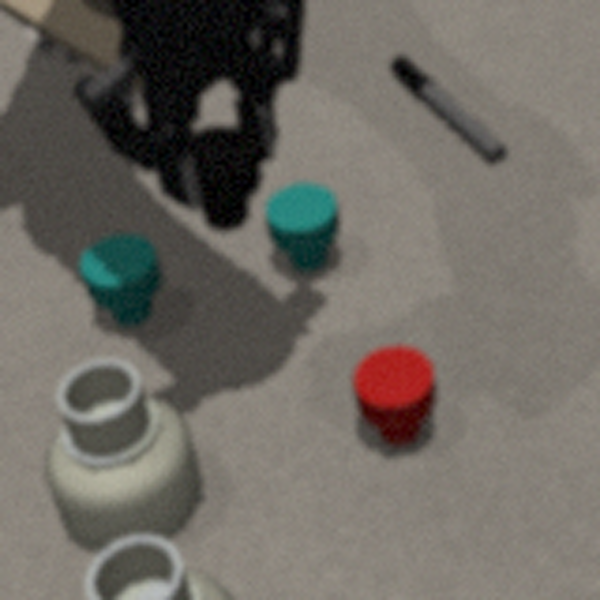

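Request:
jog_arm([
  {"translation": [-0.5,-3,0],"turn": [0,0,0]},
  {"translation": [-1,-7,0],"turn": [0,0,0]},
  {"translation": [-2,-10.5,0],"turn": [0,0,0]},
  {"translation": [-2.1,-11.5,0],"turn": [0,0,0]},
  {"translation": [-2.1,-11.5,0],"turn": [0,0,0]},
  {"translation": [-2.1,-11.5,0],"turn": [0,0,0]},
  {"translation": [-2.1,-11.5,0],"turn": [0,0,0]},
  {"translation": [-2.1,-11.5,0],"turn": [0,0,0]},
])

```text
t: 38.5
position: [0.4062, -0.3449, 0.1573]
orientation: [-0.001, 1.0, 0.0, -0.0]
ft_force: [-0.7, 0.9, -0.8]
grip_width: 0.0458
finger_force: 61.8
```

```bash
python3 - <<'E'
from h import *
s=snap('scene');q=state();print(q['position'],q['t']);go([.406,-.3467,.125],90)
# plug silhouette in scene: dark rows under the head
g=cv2.GaussianBlur(s['pixels'],(3,3),0).max(2)
z0=q['position'][2]-.0291
for z in(z0+.004,z0+.012,z0+.02): print('plug axis expected px',proj(s,[.4042,-.3467,z]),proj(s,[.406,-.3467,z]))
u,v=proj(s,[.4042,-.3467,z0+.012]).astype(int)
for r in range(v-8,v+14,2):
    w=np.where(g[r,u-22:u+22]<60)[0]+u-22; print(r,w.min() if len(w) else None,w.max() if len(w) else None)
E
```

```text
[ 0.4062 -0.3453  0.1574] 38.55
shift cm [ 0.0235 -0.1433  3.2373] turn z 0.07 tool z [-0.0003  0.0004 -1.    ]
plug axis expected px [112.1646 242.2921] [112.7365 242.7231]
plug axis expected px [111.2892 239.5257] [111.864  239.9565]
plug axis expected px [110.402  236.7222] [110.9797 237.1529]
231 89 131
233 89 130
235 90 129
237 91 124
239 93 118
241 95 118
243 105 118
245 106 117
247 110 115
249 None None
251 None None
```

Request:
jog_arm([
  {"translation": [-0.1,0,1],"turn": [0,0,0]},
  {"translation": [-0.1,0,2],"turn": [0,0,0]},
  {"translation": [-0.1,0,2.7],"turn": [0,0,0]},
  {"translation": [-0.1,0,3.2],"turn": [0,0,0]},
  {"translation": [-0.1,0,3.6],"turn": [0,0,0]},
  {"translation": [-0.1,0,3.6],"turn": [0,0,0]},
])

```text
t: 39.15
position: [0.4069, -0.3462, 0.1206]
orientation: [0.0, 1.0, 0.0, -0.0]
ft_force: [-0.9, 0.0, -0.3]
grip_width: 0.0462
finger_force: 61.8
```

Plug entered 8 mm with no force; go on.

Request:
jog_arm([
  {"translation": [0,0,0.4],"turn": [0,0,0]},
  {"translation": [0,0,0.8],"turn": [0,0,0]},
  {"translation": [0,0,1.1],"turn": [0,0,0]},
  {"translation": [0,0,1.3],"turn": [0,0,0]},
  {"translation": [0,0,1.4],"turn": [0,0,0]},
])

```text
t: 39.65
position: [0.4071, -0.3464, 0.107]
orientation: [0.0, 1.0, 0.0, -0.0]
ft_force: [-0.0, 0.3, 0.3]
grip_width: 0.0459
finger_force: 61.8
```

Request:
jog_arm([
  {"translation": [0,0,0.2],"turn": [0,0,0]},
  {"translation": [0,0,0.35],"turn": [0,0,0]},
  {"translation": [0,0,0.4],"turn": [0,0,0]},
  {"translation": [0,0,0.4],"turn": [0,0,0]},
])

```text
t: 40.05
position: [0.4072, -0.3464, 0.1033]
orientation: [0.0, 1.0, -0.0, -0.0]
ft_force: [-0.0, -0.3, -1.2]
grip_width: 0.0462
finger_force: 61.8
```

Request:
jog_arm([
  {"translation": [0,0,0],"turn": [0,0,0]},
  {"translation": [0,0,0],"turn": [0,0,0]},
  {"translation": [0,0,0],"turn": [0,0,0]},
  {"translation": [0,0,0],"turn": [0,0,0]},
  {"translation": [0,0,-3],"turn": [0,0,0]},
  {"translation": [0,0,-7],"turn": [0,0,0]},
  {"translation": [0,0,-11],"turn": [0,0,0]},
  {"translation": [0,0,-13],"turn": [0,0,0]},
], grip=0.75)

```text
t: 40.85
position: [0.4086, -0.3471, 0.2366]
orientation: [0.0, 1.0, -0.001, 0.002]
ft_force: [0.1, 0.1, -0.8]
grip_width: 0.0641
finger_force: 0.0
```

Request:
jog_arm([
  {"translation": [0,4,0],"turn": [0,0,0]},
  {"translation": [0,8.5,0],"turn": [0,0,0]},
  {"translation": [0,13,0],"turn": [0,0,0]},
  {"translation": [0,17.5,0],"turn": [0,0,0]},
  {"translation": [0,22,0],"turn": [0,0,0]},
  {"translation": [0,26.5,0],"turn": [0,0,0]},
  {"translation": [0,31,0],"turn": [0,0,0]},
  {"translation": [0,35.5,0],"turn": [0,0,0]},
])

```text
t: 41.65
position: [0.4072, 0.0102, 0.2335]
orientation: [0.0, 1.0, -0.0, 0.0]
ft_force: [1.0, -0.2, -0.3]
grip_width: 0.0642
finger_force: 0.0
```

Request:
jog_arm([
  {"translation": [0,4,0],"turn": [0,0,0]},
  {"translation": [0,8.5,0],"turn": [0,0,0]},
  {"translation": [1,13,0],"turn": [0,0,0]},
  {"translation": [2,17,0],"turn": [0,0,0]},
  {"translation": [3,21,2],"turn": [0,0,0]},
  {"translation": [4,24,4],"turn": [0,0,0]},
  {"translation": [4.8,25.1,8],"turn": [0,0,0]},
  {"translation": [4.8,25.1,10],"turn": [0,0,0]},
])

```text
t: 42.45
position: [0.3572, 0.2614, 0.1314]
orientation: [-0.002, 1.0, 0.0, -0.001]
ft_force: [-0.5, -1.0, 0.3]
grip_width: 0.0642
finger_force: 0.0
```

```bash
python3 - <<'E'
from h import *
snap('top');q=state();print(q['position'],q['t'],q['qpos']);go([.359,.260,.026],90)
t=snap('top');s=snap('scene')
for n,c in(('top',t),('scene',s)):
    g=cv2.GaussianBlur(c['pixels'],(3,3),0).max(2)
    for k in blobs((g<60).astype(np.uint8),40):
        f=rim(c,k,.124,1.2); 
        if .01<f[1]<.04 and f[0][1]<-.2: print(n,k.mean(0).round(),f,k.min(0),k.max(0))
E
```

```text
[0.3568 0.2593 0.1296] 42.5 [-0.362   0.5486 -0.4674  2.1651  0.477   0.5335  0.3847]
shift cm [-0.2769  0.1053 10.3574] turn z 0.15 tool z [-0.0054 -0.0031 -1.    ]
top [404. 228.] (array([ 0.4036, -0.3458]), np.float64(0.019972117752660733), np.float64(0.0002553976038401345)) [393. 220.] [415. 237.]
scene [119. 242.] (array([ 0.3788, -0.3014]), np.float64(0.014998452823956275), np.float64(0.00188728199440485)) [103. 222.] [131. 262.]
```

Request:
jog_arm([
  {"translation": [-0.2,0,4],"turn": [0,0,0]},
  {"translation": [-0.2,0,8],"turn": [0,0,0]},
  {"translation": [-0.2,0,10],"turn": [0,0,0]},
  {"translation": [-0.2,0,10.3],"turn": [0,0,0]},
  {"translation": [-0.2,0,10.3],"turn": [0,0,0]},
  {"translation": [-0.2,0,10.3],"turn": [0,0,0]},
])

```text
t: 43.2
position: [0.3627, 0.2603, 0.0318]
orientation: [0.001, 1.0, 0.001, 0.001]
ft_force: [-0.2, 0.0, 0.3]
grip_width: 0.0642
finger_force: 0.0
```

Request:
jog_arm([
  {"translation": [0,0,0],"turn": [0,0,0]},
  {"translation": [0,0,0],"turn": [0,0,0]},
  {"translation": [0,0,0],"turn": [0,0,0]},
  {"translation": [0,0,0],"turn": [0,0,0]},
  {"translation": [0,0,0],"turn": [0,0,0]},
], grip=0)

```text
t: 43.7
position: [0.3627, 0.2602, 0.032]
orientation: [0.0, 1.0, 0.001, 0.001]
ft_force: [-0.0, -0.1, 11.5]
grip_width: 0.0456
finger_force: 59.5
```

Request:
jog_arm([
  {"translation": [0,0,-1],"turn": [0,0,0]},
  {"translation": [0,0,-4],"turn": [0,0,0]},
  {"translation": [0,0,-8],"turn": [0,0,0]},
  {"translation": [0,0,-12],"turn": [0,0,0]},
  {"translation": [0,0,-15],"turn": [0,0,0]},
  {"translation": [0,0,-17],"turn": [0,0,0]},
  {"translation": [0,0,-18],"turn": [0,0,0]},
  {"translation": [0,0,-18],"turn": [0,0,0]},
])

```text
t: 44.5
position: [0.3621, 0.2597, 0.2117]
orientation: [0.001, 1.0, 0.001, 0.001]
ft_force: [1.1, -0.7, -0.7]
grip_width: 0.0455
finger_force: 61.6
```

```bash
python3 - <<'E'
from h import *
q=state();print(q['position'],q['t']);go([.5297,-.4156,.21],90)
E
```

```text
[0.3621 0.2597 0.2117] 44.5
shift cm [-16.8403 -67.5093   0.1255] turn z -0.07 tool z [ 0.0026  0.0013 -1.    ]
```

Request:
jog_arm([
  {"translation": [-2,-3,0],"turn": [0,0,0]},
  {"translation": [-4,-7,0],"turn": [0,0,0]},
  {"translation": [-6,-11,0],"turn": [0,0,0]},
  {"translation": [-8,-15,0],"turn": [0,0,0]},
  {"translation": [-10,-19,0],"turn": [0,0,0]},
  {"translation": [-12,-23,0],"turn": [0,0,0]},
  {"translation": [-13,-27,0],"turn": [0,0,0]},
  {"translation": [-14,-31.5,0],"turn": [0,0,0]},
])

```text
t: 45.3
position: [0.5009, -0.0565, 0.2089]
orientation: [-0.0, 1.0, 0.0, -0.001]
ft_force: [1.0, 0.5, 0.8]
grip_width: 0.0457
finger_force: 61.6
```

Request:
jog_arm([
  {"translation": [-0.5,-4,0],"turn": [0,0,0]},
  {"translation": [-1,-8,0],"turn": [0,0,0]},
  {"translation": [-1.5,-12.5,0],"turn": [0,0,0]},
  {"translation": [-2,-17,0],"turn": [0,0,0]},
  {"translation": [-2.5,-21.5,0],"turn": [0,0,0]},
  {"translation": [-3.1,-26,0],"turn": [0,0,0]},
  {"translation": [-3.1,-30.5,0],"turn": [0,0,0]},
  {"translation": [-3.1,-34,0],"turn": [0,0,0]},
])

```text
t: 46.1
position: [0.5305, -0.3985, 0.2079]
orientation: [0.001, 1.0, 0.0, -0.002]
ft_force: [0.1, -0.9, -0.0]
grip_width: 0.0456
finger_force: 61.6
```

Request:
jog_arm([
  {"translation": [0,-1,0],"turn": [0,0,0]},
  {"translation": [0,-2,1],"turn": [0,0,0]},
  {"translation": [0,-2,2.5],"turn": [0,0,0]},
  {"translation": [0,-2,2.5],"turn": [0,0,0]},
  {"translation": [0,-2,2.5],"turn": [0,0,0]},
  {"translation": [0,-2,2.5],"turn": [0,0,0]},
])

```text
t: 46.7
position: [0.5329, -0.4141, 0.1856]
orientation: [-0.001, 1.0, 0.0, 0.0]
ft_force: [-0.2, -0.5, 0.0]
grip_width: 0.0457
finger_force: 61.6
```

```bash
cat > pl.py <<'E'
from h import *
s=snap('scene');q=state();print(q['position'],q['t']);go([.5327,-.4156,.150],90)
g=cv2.GaussianBlur(s['pixels'],(3,3),0).max(2)
p=q['position'];z0=p[2]-.032
print('mouth',lip(s,(.5297,-.4156),.125)[:2])
for dx in(0,-.003): print(dx,'plug bottom exp',proj(s,[p[0]+dx,p[1],z0]),'10mm up',proj(s,[p[0]+dx,p[1],z0+.01]), 'edge',proj(s,[p[0]+dx+.013*.614,p[1]-.013*.789,z0]))
u,v=proj(s,[p[0],p[1],z0]).astype(int)
for r in range(v-10,v+10,2):
    w=np.where(g[r,u-22:u+22]<60)[0]+u-22; print(r,w.min() if len(w) else None,w.max() if len(w) else None)
E
python3 pl.py
```

```text
[ 0.5329 -0.4146  0.1859] 46.75
shift cm [ 0.0214 -0.1011  3.5879] turn z 0.06 tool z [ 0.0008 -0.0002 -1.    ]
mouth (array([ 0.5294, -0.4155]), np.int64(41))
0 plug bottom exp [123.7723 293.4735] 10mm up [122.5978 289.9042] edge [121.8176 300.1721]
-0.003 plug bottom exp [122.6327 292.5252] 10mm up [121.4495 288.9542] edge [120.6649 299.195 ]
283 101 132
285 101 130
287 101 130
289 101 130
291 101 129
293 101 128
295 115 127
297 119 123
299 None None
301 None None
```

Request:
jog_arm([
  {"translation": [0,-0.1,1],"turn": [0,0,0]},
  {"translation": [0,-0.1,2],"turn": [0,0,0]},
  {"translation": [0,-0.1,2.8],"turn": [0,0,0]},
  {"translation": [0,-0.1,3.3],"turn": [0,0,0]},
  {"translation": [0,-0.1,3.8],"turn": [0,0,0]},
  {"translation": [0,-0.1,3.8],"turn": [0,0,0]},
])

```text
t: 47.35
position: [0.532, -0.4163, 0.1464]
orientation: [0.0, 1.0, 0.0, -0.0]
ft_force: [0.1, -0.2, -1.1]
grip_width: 0.0454
finger_force: 61.7
```

Request:
jog_arm([
  {"translation": [0,0,0.4],"turn": [0,0,0]},
  {"translation": [0,0,0.8],"turn": [0,0,0]},
  {"translation": [0,0,1.1],"turn": [0,0,0]},
  {"translation": [0,0,1.2],"turn": [0,0,0]},
  {"translation": [0,0,1.2],"turn": [0,0,0]},
])

```text
t: 47.85
position: [0.5325, -0.4164, 0.1353]
orientation: [0.0, 1.0, -0.0, 0.0]
ft_force: [1.5, -0.8, -0.9]
grip_width: 0.0458
finger_force: 61.6
```

Request:
jog_arm([
  {"translation": [0,0,0.2],"turn": [0,0,0]},
  {"translation": [0,0,0.35],"turn": [0,0,0]},
  {"translation": [0,0,0.4],"turn": [0,0,0]},
  {"translation": [0,0,0.4],"turn": [0,0,0]},
])

```text
t: 48.25
position: [0.5327, -0.4166, 0.1317]
orientation: [0.0, 1.0, -0.0, 0.001]
ft_force: [2.1, -0.5, 2.9]
grip_width: 0.0454
finger_force: 61.9
```

Request:
jog_arm([
  {"translation": [0,0,0],"turn": [0,0,0]},
  {"translation": [0,0,0],"turn": [0,0,0]},
  {"translation": [0,0,0],"turn": [0,0,0]},
  {"translation": [0,0,0],"turn": [0,0,0]},
  {"translation": [0,0,-3],"turn": [0,0,0]},
  {"translation": [0,0,-7],"turn": [0,0,0]},
  {"translation": [0,0,-11],"turn": [0,0,0]},
  {"translation": [0,0,-13],"turn": [0,0,0]},
], grip=0.75)

```text
t: 49.05
position: [0.5335, -0.417, 0.2652]
orientation: [0.0, 1.0, -0.001, 0.002]
ft_force: [0.7, -0.7, 0.7]
grip_width: 0.0638
finger_force: 0.0
```

Request:
jog_arm([
  {"translation": [0,4,0],"turn": [0,0,0]},
  {"translation": [0,8.5,0],"turn": [0,0,0]},
  {"translation": [0,13,0],"turn": [0,0,0]},
  {"translation": [0,17.5,0],"turn": [0,0,0]},
  {"translation": [0,22,0],"turn": [0,0,0]},
  {"translation": [0,26.5,0],"turn": [0,0,0]},
  {"translation": [0,30,0],"turn": [0,0,0]},
  {"translation": [0,30,0],"turn": [0,0,0]},
])

```text
t: 49.85
position: [0.5324, -0.1097, 0.2621]
orientation: [-0.005, 1.0, 0.001, 0.0]
ft_force: [1.0, -0.2, 0.1]
grip_width: 0.0642
finger_force: 0.0
```

```bash
python3 - <<'E'
from h import *
t=snap('top');s=snap('scene');print(state()['position'],state()['t'])
for n,c in(('top',t),('scene',s)):
    g=cv2.GaussianBlur(c['pixels'],(3,3),0).max(2)
    for k in blobs((g<60).astype(np.uint8),40):
        for z in(.124,.149):
            f=rim(c,k,z,1.2)
            if .01<f[1]<.04 and f[0][1]<-.2 and f[0][0]>.3: print(n,z,k.mean(0).round(),f[0],round(2000*f[1],1),f[2])
f=lambda x:cv2.resize(x,(400,400),interpolation=cv2.INTER_CUBIC)
cv2.imwrite('pics/c10.png',np.hstack([f(t['pixels'][150:260,350:460]),f(s['pixels'][230:360,80:210])])[:,:,::-1])
find(.096)
R=ridges(s,range(326,350,2),98,152)
for u in range(338,350,4): print(u,R[R[:,0]==u][:,1].round(1))
E
```

```text
[ 0.5323 -0.1159  0.2615] 49.95
scene 0.124 [123. 298.] [ 0.5124 -0.4088] 47.5 0.00040541766122101147
scene 0.149 [123. 298.] [ 0.5302 -0.4167] 45.5 0.00038841903974782204
scene 0.124 [119. 242.] [ 0.3813 -0.3022] 28.0 0.0021151428860068074
scene 0.149 [119. 242.] [ 0.4046 -0.3145] 26.8 0.0020264577676223257
top [500. 199.] xy [ 0.487  -0.6383] dia 202.3 e 10.72
top [122. 188.] xy [0.5042 0.3851] dia 153.1 e 0.41
top [256.  52.] xy [0.8073 0.0985] dia 153.3 e 5.94
top [445.  49.] xy [ 0.8938 -0.483 ] dia 53.0 e 1.18
scene [409. 293.] xy [0.9165 0.0537] dia 43.1 e 2.58
scene [331. 140.] xy [0.4924 0.4165] dia 116.3 e 3.21
338 [106.9 116.1 122.2 127.9 133.1 138.1]
342 [108.5 116.5 122.3 128.1 133.3 138.2]
346 [109.9 115.6 121.9 127.5 132.9 138. ]
```

View pics/c10.png

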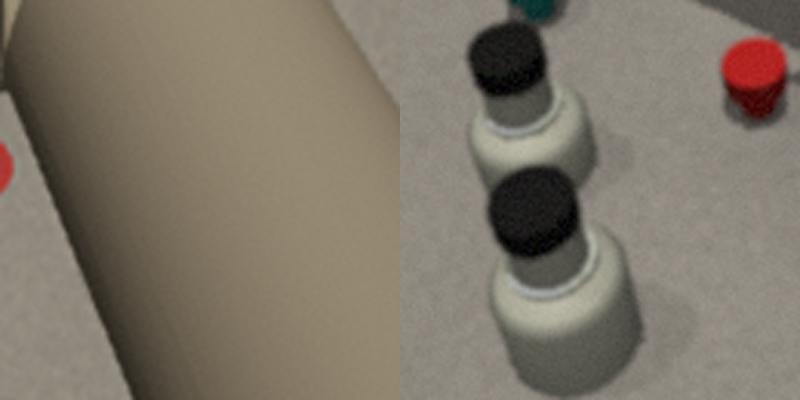

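```bash
python3 -c "
from plant import hand_in; print(hand_in())"
```

```text
the job is handed in; nothing more can be done
None
```

The job is handed in: all five tubs are nested on the mat (tub1 about 15 mm off the mat centre) and both bottles are standing and stoppered; hand-in gave no verdict. In the last pictures, the tub rims were evenly stepped and both stoppers sat down on the necks. Lowering tub2 briefly caught on tub1 at 77 N at the wrist and slid tub1 about 10 mm, before tub2 was released and dropped in.

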